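# Lay fragile meter registers on the reading tray and slide it home

### The job

With the tray still drawn out, stand the three glass-topped register capsules upright in a neat row on it, each centred on a printed ring to within a centimetre: smallest on the left ring, middle size in the middle, largest on the right, as seen from the robot. Then slide the loaded tray gently by its black knob, away from the robot, until it is fully home. The capsules are fragile: take them with the lightest grip, set them down softly without dropping or tipping them, and leave everything else on the bench where it is.

Things in the scene. Friction and masses are not known exactly. Their poses are not given: they have to be found in the camera images.
- capsule_small: the small register capsule: upright round copper can with a glass window over a white dial on top, 36 mm across, 38 mm high, about 120 g; origin at the centre of its underside, z up. Fragile: cracks when the two fingers' forces on it add up to over 75 N, or when it lands on the tray with over 30 N. Starts upright on the bench right of the station, the sizes in any order
- capsule_medium: the medium register capsule: upright round copper can with a glass window over a white dial on top, 46 mm across, 42 mm high, about 180 g; origin at the centre of its underside, z up. Fragile: cracks when the two fingers' forces on it add up to over 75 N, or when it lands on the tray with over 30 N. Starts upright on the bench right of the station, the sizes in any order
- capsule_large: the large register capsule: upright round copper can with a glass window over a white dial on top, 56 mm across, 46 mm high, about 260 g; origin at the centre of its underside, z up. Fragile: cracks when the two fingers' forces on it add up to over 75 N, or when it lands on the tray with over 30 N. Starts upright on the bench right of the station, the sizes in any order
- mark_left (a point): centre of the left (+y) one of the tray's three equal printed white rings (64 mm across, in a row, 86 mm apart), on the rubber mat's top, 22 mm above the bench; x points the way the tray slides home (away from the robot), y along the row to the left, z up; moves with the tray
- mark_mid (a point): centre of the middle one of the tray's three equal printed white rings (64 mm across, in a row, 86 mm apart), on the rubber mat's top, 22 mm above the bench; x points the way the tray slides home (away from the robot), y along the row to the left, z up; moves with the tray
- mark_right (a point): centre of the right (-y) one of the tray's three equal printed white rings (64 mm across, in a row, 86 mm apart), on the rubber mat's top, 22 mm above the bench; x points the way the tray slides home (away from the robot), y along the row to the left, z up; moves with the tray
- tray_knob (a point): grip point of the tray's black upright knob, 22 mm across, top 65 mm above the bench; this point is on its axis, 52 mm above the bench and 13 mm below its top; 105 mm in front of the middle ring; axes as the rings; the tray is 200 x 270 mm with 32 mm high (above the bench) edges at its back and sides
- tray (a joint): slide of the tray on the dial-reading station: 0 is fully home (against its stop), growing as the tray is drawn out towards the robot, 0.085 m at most; moves against about 3 N of friction; faster than 0.3 m/s is a slam. At home the middle ring is 20 mm beyond the station's origin, between two grey posts
- station: fixed base of the dial-reading station, which the tray slides on; origin on the bench, axes as the rings; it has two grey posts 75 mm high, 163 mm to either side of its middle line, and a 30 mm high cross-bar 108 mm beyond its origin
- meter_a: bystander: water meter, blue, steel-rimmed, 165 mm long, 71 mm high, near the right back; origin on its underside
- meter_b: bystander: the same meter, at the left back; origin on its underside
- nut: bystander: six-sided brass coupling nut, 40 mm across, 24 mm high, standing among the capsules; origin on its underside
- plug: bystander: brass plug, 24 mm across, 26 mm high with a square top, standing between the capsules and the station; origin on its underside
- wrench: bystander: steel wrench lying on the right near the robot
- screwdriver: bystander: screwdriver lying on the left near the robot
- cup: bystander: open aluminium cup, 72 mm across, 85 mm high, on the left; origin on its underside
Mind the look-alikes: they are no part of the job. Leave any green look-alike of the capsule_medium alone.

How it is judged (in metres and radians):
On the way:
1. all three capsules stand released on their rings while the tray is still drawn out (by more than 45 mm) (value of joint tray above 0.045 m and horizontal distance between capsule_small and mark_left below 0.012 m and angle between each of capsule_small, capsule_medium, capsule_large's own z axis and vertical below 0.15 rad and z of capsule_small in the frame of mark_left below 0.006 m and linear speed of each of capsule_small, capsule_medium, capsule_large below 0.02 m/s and contact force between the fingers and capsule_small below 0.2 N and horizontal distance between capsule_medium and mark_mid below 0.012 m and z of capsule_medium in the frame of mark_mid below 0.006 m and contact force between the fingers and capsule_medium below 0.2 N and horizontal distance between capsule_large and mark_right below 0.012 m and z of capsule_large in the frame of mark_right below 0.006 m and contact force between the fingers and capsule_large below 0.2 N), for 0.2 s.
At the end, for the whole second after the job is handed in: The tray is fully home (joint under 6 mm) and each capsule stands upright (within 0.15 rad), at rest and released on the mat, its centre within 12 mm of its own ring's centre: small left, medium middle, large right (value of joint tray below 0.006 m and horizontal distance between capsule_small and mark_left below 0.012 m and angle between each of capsule_small, capsule_medium, capsule_large's own z axis and vertical below 0.15 rad and z of capsule_small in the frame of mark_left below 0.006 m and linear speed of each of capsule_small, capsule_medium, capsule_large below 0.02 m/s and contact force between the fingers and capsule_small below 0.2 N and horizontal distance between capsule_medium and mark_mid below 0.012 m and z of capsule_medium in the frame of mark_mid below 0.006 m and contact force between the fingers and capsule_medium below 0.2 N and horizontal distance between capsule_large and mark_right below 0.012 m and z of capsule_large in the frame of mark_right below 0.006 m and contact force between the fingers and capsule_large below 0.2 N); the robot touches nothing.
It fails at once if a capsule squeezed with more than 75 N (the fingers' forces added) (contact force between the fingers and capsule_small above 75 N or contact force between the fingers and capsule_medium above 75 N or contact force between the fingers and capsule_large above 75 N).
It fails at once if a capsule set or dropped on the tray or station with more than 30 N (contact force between any of capsule_small, capsule_medium, capsule_large and station above 30 N).
It fails at once if a capsule tipped by more than 35 degrees (angle between any of capsule_small, capsule_medium, capsule_large's own z axis and vertical above 0.61 rad).
It fails at once if the tray moved faster than 0.3 m/s (velocity of joint tray above 0.3 m/s or velocity of joint tray below -0.3 m/s).
It fails at once if a bystander shifted by more than 30 mm (distance of any of meter_a, meter_b, nut, plug, wrench, screwdriver, cup from where it was at the start of the episode above 0.03 m).
It also fails if it takes over 72 s, if anything falls off the work surface, if the arm or the gripper's body presses on something with over 40 N, if the wrist force passes 120 N, or if a joint passes its speed limit or range.

### The arm

A 6-joint arm with a two-finger parallel gripper is mounted at the origin on the work surface. World frame = base frame: x ahead of the robot, y to its left, z up, the work surface at z = 0. Lengths are in m, angles in degrees, forces in N, time in s.
With the tool pointing down it reaches from about 0.25 to 0.775 m from the base axis. Payload 8.9 kg.
Tool frame: the origin (TCP) lies at the very end of the fingers, on their centre line; the grasp point (between the pads) lies 19 mm behind it; z points along the fingers, y is the line along which they close (so a half turn about z gives the same grasp; the last joint's range is limited). The gripper opens to 85 mm and grips with 20 to 120 N. Pads are 22 mm wide; open, the fingers measure 114 mm over their backs; the gripper's body (76 mm by 85 mm) begins 54 mm behind the grasp point. The pads swing forward as they close: fully open they stand 13 mm farther back than shut.
Start: joints at [59.628, 16.656, -8.789, 64.555, 0, 82.019], TCP at [0.2, 0.485, 0.231] pointing down, gripper open.
Joint ranges: [-144.48, 144.48], [-52.06, 99.96], [-74.48, 78.29], [-112.23, 115.85], [-86.99, 84.42], [-180, 180]. Speed limits (degrees/s): [127.2, 127.2, 159.86, 180, 180, 180].

### API

Orientations are given as a 3x3 rotation matrix whose columns are the frame's x, y, z axes.
In Python, from cell import ctrl gives the robot as it stands.
- The arm moves only by the tool step_arm, never from a script. Its argument "steps" is a list of rows, each an object of numbers: "dx", "dy", "dz": the shift along the tool's x, y, z in m; "spin": the turn about the tool's z in rad. In form: [{"dx": .., "dy": .., "dz": .., "spin": ..}, ...]. A call has 1 to 10 rows; each row shifts and turns the commanded pose from where the row before left it, along the tool's axes as they then stand; what a row does not reach is not made up. A row lasts 1/10 s, in which the tool goes at most 50 mm and 8.59 degrees, less where a joint would pass 70% of its speed; a pose out of reach is approached as far as the arm can. A call is refused whole if a number of a shift passes 0.05 or a number of a turn 0.15, either way. A call with a gripper value outside its range is refused whole. "jaw" is the opening, from -1 (shut) to 1 (fully open), set as the call begins (left out, the last holds). The fingers move at their own pace and stop on an object; "newtons" is the grip in N (left out, the last holds). Time passes only in rows, so rows that do not move let the fingers close. It gives the time, the measured TCP pose, the force, the opening and the grip force at its end, in the units of the state.
- ctrl.observe(): the state, without advancing time (a new reading comes with each control period).
- ctrl.capture(name): name is "scene" or "top" or "wrist"; returns the picture (400x640x3 uint8, red, green, blue); there is no depth.
- ctrl.camera_info(name): a dict with "intrinsics" (3x3 intrinsics, pixels), "extrinsics" (4x4, takes a point from world to camera coordinates). Camera axes: x right, y up, looking along -z (the intrinsics and any distortion apply to the point x, -y, -z); pixel columns grow to the right and rows downward; lengths in m; the calibration is good to about 2 mm. The wrist camera is an equidistant fisheye: a pixel r from the principal point sees the ray r / f radians off the axis. A picture is of the moment at which its call begins: read the wrist's pose just before it. camera_info takes no time and is no camera call; for the wrist camera it gives the pose at the moment of the call.
- ctrl.hand_in(): hands the job in; it is judged then, once.
Trained networks look in the newest picture that a camera, given by its name, has taken for a name from the list of things; names that differ only in an ending like _2 or _b are one class to them, and where a whole thing is asked for, a point or a joint stands for the part that bears it (a point fixed in the world has none). Each returns a list of dicts, best first, with "p" (0 to 1); they miss things now and then, are a little off and sometimes report something else, mostly with a low value. They report only what shows in the picture. A call takes as long as a camera call. They do not tell look-alikes from the thing itself.
- ctrl.spot_in(camera, thing): "point" ([column, row] in pixels, amid what is visible of it).
The state is a dict: "time": time; "joint_pos": joint angles; "qvel": joint speeds; "joint_torque": joint torques, N m; "tcp_pos": TCP position; "tool_rot": TCP orientation; "wrist_force": force on the tool from outside, world axes, zero at the start; "moment": the same for the moment, N m; "finger_gap": finger opening in m; "gripper_force": force on a finger pad.
Only numpy, scipy, OpenCV 4.12 (cv2) and the standard library are available. Lean on these libraries where they do the work, as an engineer would, in place of code of your own. Each camera call takes 0.05 s, during which the arm holds its last target. There are 200 camera calls.

## Working session

There is one attempt and no reset: what is moved stays moved. The work goes in short steps, Python scripts to look and compute and a tool call to move; the robot and the scene stay as the last step left them, time stands still between calls to the robot, and variables do not carry over. Pictures are saved under pics/ and viewed, at most 10 in all, crops included, and the job is handed in when it is done.

Besides the shell and the picture viewer there is one more tool, called as a command line: name --argument value ..., lists and objects as JSON in quotes. step_arm: Moves the arm, as the interface text tells. Its arguments: {"type":"object","properties":{"steps":{"type":"array"},"jaw":{"type":"number"},"newtons":{"type":"number"}},"required":["steps"]}

```bash
mkdir -p pics
cat > h.py <<'E'
import numpy as np, cv2
from cell import ctrl
def snap(cam,name):
    im=ctrl.capture(cam); cv2.imwrite(f'pics/{name}.png',cv2.cvtColor(np.asarray(im),cv2.COLOR_RGB2BGR)); return im
def ray(cam,px,info=None):
    i=info or ctrl.camera_info(cam); K=np.array(i['intrinsics']); E=np.array(i['extrinsics'])
    u=(px[0]-K[0,2])/K[0,0]; v=(px[1]-K[1,2])/K[1,1]
    if cam=='wrist':
        t=np.hypot(u,v); s=np.sin(t)/t if t>1e-9 else 1; d=np.array([u*s,-v*s,-np.cos(t)])
    else: d=np.array([u,-v,-1.])
    R=E[:3,:3]; return -R.T@E[:3,3], R.T@d
def at(cam,px,z,info=None):
    o,d=ray(cam,px,info); return (o+d*(z-o[2])/d[2])[:2]
def proj(cam,p,info=None):
    i=info or ctrl.camera_info(cam); K=np.array(i['intrinsics']); E=np.array(i['extrinsics'])
    c=E[:3,:3]@np.array(p)+E[:3,3]; c=np.array([c[0],-c[1],-c[2]])
    if cam=='wrist':
        r=np.hypot(c[0],c[1]); t=np.arctan2(r,c[2]); q=c[:2]/max(r,1e-9)*t
    else: q=c[:2]/c[2]
    return np.array([K[0,0]*q[0]+K[0,2],K[1,1]*q[1]+K[1,2]])
E
python3 - <<'E'
from h import *
np.set_printoptions(precision=4,suppress=True)
im=snap('top','top0'); print(ctrl.camera_info('top'))
for t,z in [('capsule_small',.038),('capsule_medium',.042),('capsule_large',.046),('mark_left',.022),('mark_mid',.022),('mark_right',.022),('tray_knob',.06),('nut',.024),('plug',.026),('station',.02),('wrench',.01),('cup',.085),('meter_a',.07)]:
    for d in ctrl.spot_in('top',t)[:4]: print(t,round(d['p'],2),np.array(d['point']),at('top',d['point'],z))
print(ctrl.observe())
E
```

```text
{'intrinsics': array([[381.0704,   0.    , 325.9736],
       [  0.    , 381.0704, 196.0365],
       [  0.    ,   0.    ,   1.    ]]), 'extrinsics': array([[ 0.0962, -0.9954,  0.0036,  0.0013],
       [ 0.9717,  0.0947,  0.2165, -0.4912],
       [-0.2159, -0.0173,  0.9763, -0.9841],
       [ 0.    ,  0.    ,  0.    ,  1.    ]])}
capsule_small 0.51 [493.3 218.5] [ 0.4741 -0.4125]
capsule_small 0.21 [422.9 154.7] [ 0.6386 -0.2131]
capsule_small 0.15 [431.3 216.5] [ 0.4632 -0.2434]
capsule_medium 0.79 [434.7 215.8] [ 0.4652 -0.2515]
capsule_medium 0.5 [400.1 211.1] [ 0.4691 -0.1568]
capsule_medium 0.5 [461.2 186.7] [ 0.5542 -0.3219]
capsule_large 0.66 [422.8 156.4] [ 0.6306 -0.2112]
mark_left 0.94 [298.3 183.9] [0.5232 0.1306]
mark_left 0.6 [178.1 131.9] [0.6446 0.4966]
mark_mid 0.62 [297.9 185.5] [0.5185 0.1312]
mark_mid 0.37 [179.6 130.9] [0.6481 0.4928]
mark_right 0.97 [300.5 181.3] [0.5314 0.1252]
mark_right 0.52 [178.2 202.1] [0.4385 0.4588]
tray_knob 0.78 [300.6 178.9] [0.5285 0.1223]
nut 0.6 [460.3 185.2] [ 0.5634 -0.3255]
plug 0.64 [390.9 181.1] [ 0.5558 -0.1292]
station 0.88 [299.1 164.1] [0.5822 0.135 ]
station 0.51 [299.9 181.2] [0.532  0.1271]
wrench 0.58 [442.7 280.1] [ 0.2968 -0.288 ]
cup 0.91 [177.1 201.1] [0.4304 0.4363]
cup 0.74 [486.5 150.3] [ 0.6509 -0.3736]
meter_a 0.91 [488.2 153.1] [ 0.6491 -0.3845]
meter_a 0.64 [178.  132.2] [0.6262 0.4753]
{'time': 0.7, 'joint_pos': array([59.6271, 16.6546, -8.7884, 64.5563,  0.0007, 82.0177]), 'qvel': array([-0.0437,  0.0145, -0.0804,  0.0201,  0.0498,  0.0388]), 'joint_torque': array([  0.0004, -53.6906,  33.1601,   0.0016,  -0.    ,   0.    ]), 'tcp_pos': array([0.2   , 0.4854, 0.2313]), 'tool_rot': array([[-0.9246,  0.3809, -0.    ],
       [ 0.3809,  0.9246,  0.    ],
       [ 0.    ,  0.    , -1.    ]]), 'wrist_force': array([0.0298, 0.5589, 0.2707]), 'moment': array([ 0.0215,  0.0138, -0.0009]), 'gripper_force': 0.0, 'finger_gap': 0.08551925782140923}
```

View pics/top0.png

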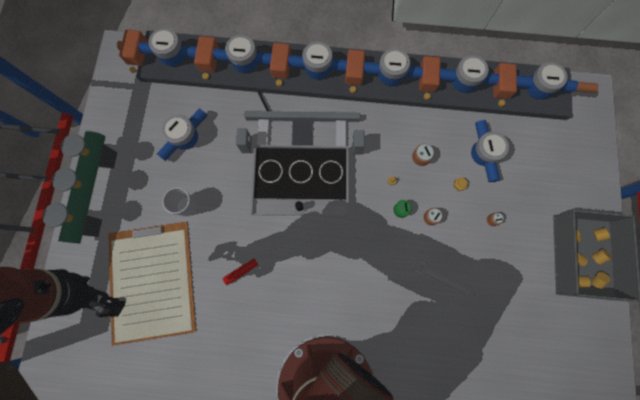

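The top view shows the large capsule at about (423,155), the medium at (433,216), the small at (496,219) and the green look-alike at (402,208). The rings are at (270/301/331,171) and the knob at (299,206). I'll refine these next.

Run:
```python
from h import *
np.set_printoptions(precision=4,suppress=True)
im=cv2.imread('pics/top0.png')
c=cv2.resize(im[130:235,240:510],None,fx=2.95,fy=2.95,interpolation=cv2.INTER_CUBIC)
c=cv2.convertScaleAbs(c,alpha=1.6,beta=10)
cv2.imwrite('pics/crop0.png',c)
g=cv2.cvtColor(im,cv2.COLOR_BGR2GRAY)
# rings: bright blobs within mat
m=(g[150:198,256:346]>95).astype(np.uint8)
n,l,s,ce=cv2.connectedComponentsWithStats(m,connectivity=8)
for i in range(1,n):
    if s[i][4]>15:
        x,y,w,h=s[i][:4]; q=[256+x+(w-1)/2,150+y+(h-1)/2]; print('ring',q,w,h,s[i][4],at('top',q,.022))
# copper/white faces
hsv=cv2.cvtColor(im,cv2.COLOR_BGR2HSV)
for nm,(u,v),z in [('L',(423,155),.046),('M',(433,216),.042),('S',(496,219),.038)]:
    r=14; p=im[v-r:v+r,u-r:u+r].astype(int); 
    m=((p[...,2]-p[...,0]>35)|(p.min(-1)>150)).astype(np.uint8)
    n,l,s,ce=cv2.connectedComponentsWithStats(m,connectivity=8)
    i=1+np.argmax(s[1:,4]); x,y,w,h=s[i][:4]; print(nm,x+u-r,y+v-r,w,h,s[i][4],ce[i]+[u-r,v-r],at('top',ce[i]+[u-r,v-r],z*.6))
```

```text
L 413 148 18 17 99 [418.4646 159.1212] [ 0.6278 -0.2035]
M 424 210 13 15 65 [427.7846 218.7077] [ 0.4585 -0.2373]
S 487 213 12 12 65 [491.0154 220.0154] [ 0.4723 -0.4128]
```

View pics/crop0.png

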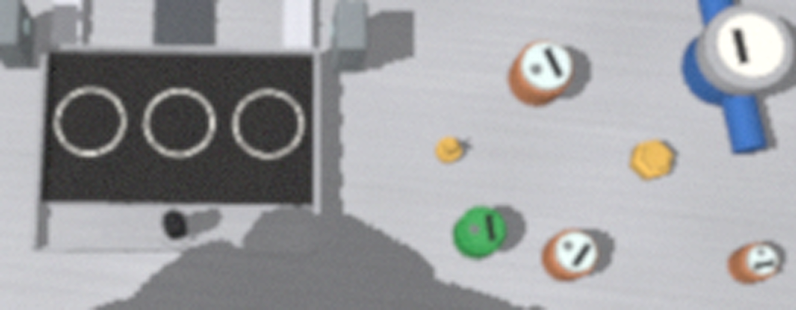

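The crop confirms the sizes and the white dials. Dials (crop px): L (545,66), M (575,254), S (763,262), green (480,231). Rings are at (90/179/268,123) and the knob at (175,224).

```bash
cat >> h.py <<'E'
def plan(xy=None,z=None,psi=None):
    """tool-frame shift and spin to reach target; psi = world angle (deg) of tool y"""
    s=ctrl.observe(); R=np.array(s['tool_rot']); p=np.array(s['tcp_pos'])
    t=p.copy()
    if xy is not None: t[:2]=xy
    if z is not None: t[2]=z
    cur=np.degrees(np.arctan2(R[1,1],R[0,1])); sp=0 if psi is None else (cur-psi+90)%180-90
    d=R.T@(t-p); a=np.radians(cur-sp); Rn=np.array([[np.sin(a),np.cos(a),0],[-np.cos(a),np.sin(a),0],[0,0,-1]])
    print('t',s['time'],'tcp',p,'psi',cur,'gap',s['finger_gap'],'\n shift(cur axes)',d,'spin rad',np.radians(sp),'shift(after spin axes)',Rn.T@(t-p))
E
python3 - <<'E'
from h import *
np.set_printoptions(precision=4,suppress=True)
im=cv2.imread('pics/top0.png').astype(int)
for nm,(u,v),z in [('L',(425,152),.046),('M',(435,216),.042),('S',(498.6,218.8),.038)]:
    u=round(u);v=round(v);r=11; p=im[v-r:v+r+1,u-r:u+r+1]
    w=np.clip(p.min(-1)-125,0,None)*(abs(p[...,2]-p[...,0])<40)
    m=(w>20).astype(np.uint8); n,l,s,ce=cv2.connectedComponentsWithStats(m)
    i=1+np.argmax(s[1:,4]); x,y,ww,h,A=s[i]; q=[u-r+x+(ww-1)/2,v-r+y+(h-1)/2]; print(nm,s[i],ce[i]+[u-r,v-r],at('top',ce[i]+[u-r,v-r],z),at('top',q,z))
f=lambda x,y:[240+(x+.5)/2.95-.5,130+(y+.5)/2.95-.5]
for nm,q,z in [('L',(545,66),.046),('M',(575,254),.042),('S',(763,262),.038),('G',(482,229),.042),('ringL',(90,122),.022),('ringM',(179.5,123),.022),('ringR',(268.5,124),.022),('knob',(176,219),.065),('plug',(448,148),.026),('nut',(652,158),.024)]:
    print(nm,at('top',f(*q),z))
plan([.60,-.20],.30,0)
E
```

```text
Traceback (most recent call last):
ValueError: attempt to get argmax of an empty sequence
```

Run:
```python
from h import *
np.set_printoptions(precision=4,suppress=True)
f=lambda x,y:[240+(x+.5)/2.95-.5,130+(y+.5)/2.95-.5]
for nm,q,z in [('L',(545,66),.046),('M',(575,254),.042),('S',(763,262),.038),('G',(482,229),.042),('ringL',(90,122),.022),('ringM',(179.5,123),.022),('ringR',(268.5,124),.022),('knob',(176,219),.065),('plug',(448,148),.026),('nut',(652,158),.024)]:
    print(nm,at('top',f(*q),z))
i=ctrl.camera_info('wrist');E=np.array(i['extrinsics']);s=ctrl.observe();R=np.array(s['tool_rot'])
c=-E[:3,:3].T@E[:3,3]; print('cam in tool',R.T@(c-s['tcp_pos']),'axis',R.T@(-E[2,:3]),i['intrinsics'])
plan([.61,-.20],.25,0)
plan([.54,.10],.25,0)
```

```text
L [ 0.6439 -0.2152]
M [ 0.4653 -0.2512]
S [ 0.4755 -0.4262]
G [ 0.4805 -0.1643]
ringL [0.5531 0.2145]
ringM [0.5605 0.1284]
ringR [0.5678 0.0428]
knob [0.4579 0.1175]
plug [ 0.5596 -0.1307]
nut [ 0.5693 -0.3264]
cam in tool [ 0.0679  0.0001 -0.1425] axis [-0.2671 -0.0001  0.9637] [[309.7069   0.     319.3752]
 [  0.     309.7069 202.4899]
 [  0.       0.       1.    ]]
t 0.7 tcp [0.2    0.4854 0.2313] psi 67.60935658840332 gap 0.08551925782140923 
 shift(cur axes) [-0.6402 -0.4776 -0.0187] spin rad 1.1800058776225588 shift(after spin axes) [ 0.6854  0.41   -0.0187]
t 0.7 tcp [0.2    0.4854 0.2313] psi 67.60935658840332 gap 0.08551925782140923 
 shift(cur axes) [-0.4612 -0.2268 -0.0187] spin rad 1.1800058776225588 shift(after spin axes) [ 0.3854  0.34   -0.0187]
```

step_arm --steps '[{"spin":0.137},{"spin":0.137},{"spin":0.137},{"spin":0.137},{"spin":0.137},{"spin":0.137},{"spin":0.137},{"spin":0.135},{},{}]' --newtons 20 --jaw 1

```text
schema error: expected keys dx, dy, dz, spin
```

Run:
```python
from h import *
np.set_printoptions(precision=4,suppress=True)
plan([.54,.13],.25,4.9)
```

```text
t 0.7 tcp [0.2    0.4854 0.2313] psi 67.60935658840332 gap 0.08551925782140923 
 shift(cur axes) [-0.4498 -0.1991 -0.0187] spin rad 1.0944847442748364 shift(after spin axes) [ 0.3832  0.3084 -0.0187]
```

step_arm --steps '[{"dx":0,"dy":0,"dz":0,"spin":0.137},{"dx":0,"dy":0,"dz":0,"spin":0.137},{"dx":0,"dy":0,"dz":0,"spin":0.137},{"dx":0,"dy":0,"dz":0,"spin":0.137},{"dx":0,"dy":0,"dz":0,"spin":0.137},{"dx":0,"dy":0,"dz":0,"spin":0.137},{"dx":0,"dy":0,"dz":0,"spin":0.137},{"dx":0,"dy":0,"dz":0,"spin":0.135},{"dx":0.02,"dy":0.016,"dz":0,"spin":0},{"dx":0.04,"dy":0.032,"dz":0,"spin":0}]' --newtons 20 --jaw 1

```text
time: 1.7
tcp_pos: [0.2411, 0.5476, 0.2323]
tool_rot: [[-0.086, 0.996, -0.0], [0.996, 0.086, -0.0], [-0.0, -0.0, -1.0]]
wrist_force: [0.4, 0.7, 1.5]
finger_gap: 0.0854
gripper_force: 0.0
```

step_arm --steps '[{"dx":0.035,"dy":0.03,"dz":0,"spin":0},{"dx":0.035,"dy":0.03,"dz":0,"spin":0},{"dx":0.035,"dy":0.03,"dz":0,"spin":0},{"dx":0.035,"dy":0.03,"dz":0,"spin":0},{"dx":0.035,"dy":0.03,"dz":0,"spin":0},{"dx":0.035,"dy":0.03,"dz":0,"spin":0},{"dx":0.035,"dy":0.03,"dz":0,"spin":0},{"dx":0.035,"dy":0.03,"dz":0,"spin":0},{"dx":0.03,"dy":0.02,"dz":-0.02,"spin":0},{"dx":0.01,"dy":0,"dz":0,"spin":0}]'

```text
time: 2.7
tcp_pos: [0.4027, 0.7713, 0.2266]
tool_rot: [[-0.087, 0.995, 0.052], [0.992, 0.082, 0.092], [0.088, 0.059, -0.994]]
wrist_force: [-0.5, 0.5, 0.2]
finger_gap: 0.0858
gripper_force: 0.0
```

Run:
```python
from h import *
np.set_printoptions(precision=4,suppress=True)
plan([.54,.13],.25,4.9)
i=ctrl.camera_info('wrist'); snap('wrist','w0')
for t in ['mark_left','mark_mid','mark_right','tray_knob']:
  for d in ctrl.spot_in('wrist',t)[:3]: print(t,d['p'],d['point'],at('wrist',d['point'],.022 if 'm' in t else .06,i))
for p in [(.5531,.2145,.022),(.5605,.1284,.022),(.5678,.0428,.022),(.457,.118,.065)]: print(proj('wrist',p,i))
```

```text
t 2.7 tcp [0.4027 0.7713 0.2266] psi 4.712825113445104 gap 0.08579355311988478 
 shift(cur axes) [-0.6463  0.0853 -0.0754] spin rad -0.0032668180474298616 shift(after spin axes) [ 0.6507  0.082  -0.0234]
[364.2468 469.0658]
[360.8307 486.061 ]
[357.8457 499.9935]
[315.1958 505.3504]
```

View pics/w0.png

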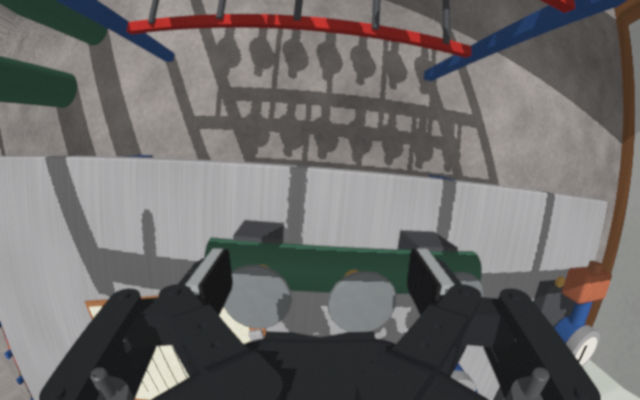

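The camera shows the left edge of the bench: the arm overshot to the left because my helper had the sign of tool x reversed. Nothing was touched. I'll fix the helper and go back.

```bash
sed -i 's/Rn=np.array.*; *$//; s/Rn=np.array(\[\[np.sin(a),np.cos(a),0\],\[-np.cos(a),np.sin(a),0\],\[0,0,-1\]\])/Rn=np.array([[-np.sin(a),np.cos(a),0],[np.cos(a),np.sin(a),0],[0,0,-1]])/' h.py; grep -n "Rn=" h.py
```

```text
28:    d=R.T@(t-p); a=np.radians(cur-sp); Rn=np.array([[-np.sin(a),np.cos(a),0],[np.cos(a),np.sin(a),0],[0,0,-1]])
```

step_arm --steps '[{"dx":-0.03,"dy":0,"dz":0,"spin":0},{"dx":-0.04,"dy":0,"dz":0,"spin":0},{"dx":-0.04,"dy":0,"dz":0,"spin":0},{"dx":-0.04,"dy":0,"dz":0,"spin":0},{"dx":-0.04,"dy":0,"dz":0,"spin":0},{"dx":-0.04,"dy":0,"dz":0,"spin":0},{"dx":-0.04,"dy":0,"dz":0,"spin":0},{"dx":-0.03,"dy":0,"dz":0,"spin":0},{"dx":0,"dy":0,"dz":0,"spin":0},{"dx":0,"dy":0,"dz":0,"spin":0}]'

```text
time: 3.95
tcp_pos: [0.4299, 0.5218, 0.2071]
tool_rot: [[-0.087, 0.995, 0.05], [0.993, 0.082, 0.09], [0.085, 0.058, -0.995]]
wrist_force: [-0.4, 1.0, 1.1]
finger_gap: 0.0852
gripper_force: 0.0
```

Run:
```python
from h import *
np.set_printoptions(precision=4,suppress=True)
plan([.54,.13],.25,4.9); print(ctrl.observe()['tool_rot'])
```

```text
t 3.95 tcp [0.4299 0.5218 0.2071] psi 4.732552215611137 gap 0.08517292741667487 
 shift(cur axes) [-0.3949  0.0798 -0.0723] spin rad -0.0029225151627553345 shift(after spin axes) [-0.3998  0.0762 -0.0429]
[[-0.0871  0.9949  0.0504]
 [ 0.9926  0.0824  0.0897]
 [ 0.0851  0.0578 -0.9947]]
```

The clipped overshoot left a 6° tool tilt, pointing outwards along azimuth 61°, and spin about tool z can't remove it. If I spin so the closing axis is horizontal (psi≈-29.5°), the pads stay parallel to upright capsules. I'll work that way.

step_arm --steps '[{"dx":0,"dy":0,"dz":0,"spin":0.149},{"dx":0,"dy":0,"dz":0,"spin":0.149},{"dx":0,"dy":0,"dz":0,"spin":0.149},{"dx":0,"dy":0,"dz":0,"spin":0.149}]'

```text
time: 4.35
tcp_pos: [0.4294, 0.5235, 0.2061]
tool_rot: [[0.49, 0.87, 0.05], [0.866, -0.492, 0.089], [0.102, -0.001, -0.995]]
wrist_force: [-0.5, 1.0, 0.0]
finger_gap: 0.0855
gripper_force: 0.0
```

Run:
```python
from h import *
np.set_printoptions(precision=4,suppress=True)
plan([.54,.10],.25); s=ctrl.observe(); print(s['tool_rot'],s['joint_pos'])
```

```text
t 4.35 tcp [0.4294 0.5235 0.2061] psi -29.500603361429228 gap 0.08545321425688626 
 shift(cur axes) [-0.3079  0.3048 -0.076 ] spin rad 0.0 shift(after spin axes) [-0.3141  0.3048 -0.0439]
[[ 0.4899  0.8704  0.0497]
 [ 0.8657 -0.4924  0.0894]
 [ 0.1023 -0.0008 -0.9948]] [ 43.6166  29.3992   6.5143  61.5084   1.7436 163.2048]
```

step_arm --steps '[{"dx":-0.02,"dy":0.02,"dz":-0.008,"spin":0},{"dx":-0.036,"dy":0.036,"dz":-0.008,"spin":0},{"dx":-0.036,"dy":0.036,"dz":-0.008,"spin":0},{"dx":-0.036,"dy":0.036,"dz":-0.008,"spin":0},{"dx":-0.036,"dy":0.036,"dz":-0.008,"spin":0},{"dx":-0.036,"dy":0.036,"dz":-0.008,"spin":0},{"dx":-0.036,"dy":0.036,"dz":-0.008,"spin":0},{"dx":-0.036,"dy":0.036,"dz":-0.008,"spin":0},{"dx":-0.036,"dy":0.033,"dz":-0.008,"spin":0},{"dx":0,"dy":0,"dz":0,"spin":0}]'

```text
time: 5.35
tcp_pos: [0.5425, 0.1053, 0.2462]
tool_rot: [[0.49, 0.87, 0.052], [0.866, -0.492, 0.087], [0.101, 0.003, -0.995]]
wrist_force: [0.6, 1.3, -0.1]
finger_gap: 0.0855
gripper_force: 0.0
```

Run:
```python
from h import *
np.set_printoptions(precision=4,suppress=True)
plan(); print(ctrl.observe()['tool_rot'])
i=ctrl.camera_info('wrist'); snap('wrist','w1')
import json; json.dump({k:np.array(v).tolist() for k,v in i.items()},open('w1.json','w'))
for t in ['mark_left','mark_mid','mark_right','tray_knob']:
  for d in ctrl.spot_in('wrist',t)[:3]: print(t,d['p'],d['point'],at('wrist',d['point'],.022 if 'm' in t else .06,i))
for p in [(.5531,.2145,.022),(.5605,.1284,.022),(.5678,.0428,.022),(.457,.118,.065)]: print(proj('wrist',p,i))
```

```text
t 5.35 tcp [0.5425 0.1053 0.2462] psi -29.491790921487034 gap 0.08547475824431844 
 shift(cur axes) [0. 0. 0.] spin rad 0.0 shift(after spin axes) [0. 0. 0.]
[[ 0.4895  0.8704  0.0523]
 [ 0.8661 -0.4923  0.0868]
 [ 0.1013  0.0028 -0.9949]]
mark_left 0.58 [307.8, 178.4] [0.5399 0.1284]
mark_mid 0.65 [306.2, 178.6] [0.5381 0.1292]
mark_right 0.94 [310.2, 176.0] [0.5439 0.1295]
tray_knob 0.96 [309.4, 177.8] [0.5446 0.1305]
[282.0018 111.4784]
[322.6531 170.0351]
[361.3779 227.143 ]
[246.9909 226.9689]
```

View pics/w1.png

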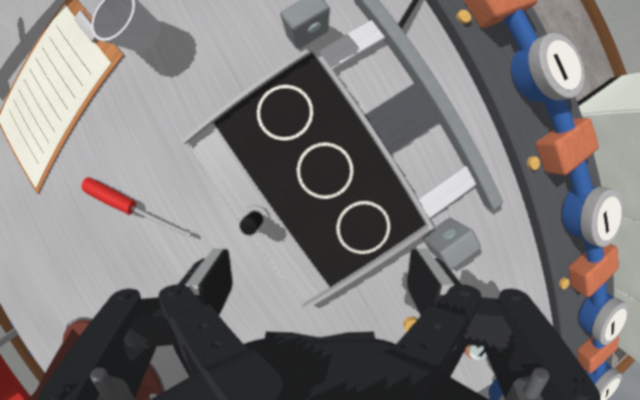

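The wrist view shows the three rings clearly at (285,112), (325,171) and (363,228), with the knob top at (246,224). These agree with the top-camera estimate to about 3 px. Next I'll fit the rings.

Run:
```python
from h import *
import json
from scipy.optimize import least_squares
np.set_printoptions(precision=4,suppress=True)
i=json.load(open('w1.json')); g=cv2.cvtColor(cv2.imread('pics/w1.png'),cv2.COLOR_BGR2GRAY)
C=[]
for c in [(285,112),(325,171),(363,228)]:
    ys,xs=np.nonzero(g>110); d=np.hypot(xs-c[0],ys-c[1]); k=(d>18)&(d<34)
    P=np.array([at('wrist',(x,y),.022,i) for x,y in zip(xs[k],ys[k])])
    r=least_squares(lambda q:np.hypot(*(P-q[:2]).T)-q[2],[*P.mean(0),.03],loss='soft_l1',f_scale=.002); C.append(r.x[:2]); print(r.x,len(P),r.fun.std())
C=np.array(C); v=C[0]-C[2]; y=v/np.linalg.norm(v); x=np.array([y[1],-y[0]])
print('spacing',np.linalg.norm(v)/2,'ang x',np.degrees(np.arctan2(x[1],x[0])),'knob',C.mean(0)-.105*x, 'knob by top px',at('wrist',(246,223),.065,i))
```

```text
[0.5552 0.2127 0.0322] 703 0.0015177190550515168
[0.5624 0.1269 0.0321] 689 0.0014568955680267933
[0.5695 0.041  0.0323] 647 0.002957377832747025
spacing 0.08617774380714585 ang x 4.777742057693297 knob [0.4577 0.1181] knob by top px [0.4584 0.1224]
```

Run:
```python
from h import *
np.set_printoptions(precision=4,suppress=True)
plan([.50,-.40],.25)
```

```text
t 5.6 tcp [0.5398 0.1111 0.2453] psi -29.10853005130892 gap 0.08566512217948818 
 shift(cur axes) [-0.463   0.2139 -0.0521] spin rad 0.0 shift(after spin axes) [-0.4659  0.2139 -0.0047]
```

step_arm --steps '[{"dx":-0.03,"dy":0.012,"dz":-0.004,"spin":0},{"dx":-0.044,"dy":0.02,"dz":-0.005,"spin":0},{"dx":-0.044,"dy":0.02,"dz":-0.005,"spin":0},{"dx":-0.044,"dy":0.02,"dz":-0.005,"spin":0},{"dx":-0.044,"dy":0.02,"dz":-0.005,"spin":0},{"dx":-0.044,"dy":0.02,"dz":-0.005,"spin":0},{"dx":-0.044,"dy":0.02,"dz":-0.005,"spin":0},{"dx":-0.044,"dy":0.02,"dz":-0.005,"spin":0},{"dx":-0.044,"dy":0.02,"dz":-0.005,"spin":0},{"dx":-0.044,"dy":0.02,"dz":-0.005,"spin":0}]'

```text
time: 6.6
tcp_pos: [0.4988, -0.3588, 0.2509]
tool_rot: [[0.483, 0.874, 0.049], [0.87, -0.486, 0.089], [0.101, 0.0, -0.995]]
wrist_force: [1.5, -0.3, 0.3]
finger_gap: 0.0858
gripper_force: 0.0
```

step_arm --steps '[{"dx":-0.035,"dy":0.02,"dz":-0.003,"spin":0},{"dx":0,"dy":0,"dz":0,"spin":0},{"dx":0,"dy":0,"dz":0,"spin":0},{"dx":0,"dy":0,"dz":0,"spin":0}]'

```text
time: 7.0
tcp_pos: [0.4992, -0.3969, 0.2502]
tool_rot: [[0.484, 0.874, 0.049], [0.869, -0.486, 0.089], [0.102, -0.001, -0.995]]
wrist_force: [0.2, 0.6, -0.7]
finger_gap: 0.0854
gripper_force: 0.0
```

Run:
```python
from h import *
np.set_printoptions(precision=4,suppress=True)
plan(); print(ctrl.observe()['tool_rot'],ctrl.observe()['qvel'])
i=ctrl.camera_info('wrist'); snap('wrist','w2')
import json; json.dump({k:np.array(v).tolist() for k,v in i.items()},open('w2.json','w'))
for p in [(.6439,-.2152,.046),(.4653,-.2512,.042),(.4755,-.4262,.038)]: print(proj('wrist',p,i))
```

```text
t 7.0 tcp [ 0.4992 -0.3969  0.2502] psi -29.097999526223685 gap 0.08535869362485576 
 shift(cur axes) [0. 0. 0.] spin rad 0.0 shift(after spin axes) [0. 0. 0.]
[[ 0.4838  0.8738  0.0489]
 [ 0.8692 -0.4863  0.0892]
 [ 0.1017 -0.0007 -0.9948]] [ 0.2383 -0.8163 -0.1979 -0.0052 -0.1034 -0.1755]
[351.5825   7.4407]
[234.2767 102.9554]
[314.3751 225.9597]
```

View pics/w2.png

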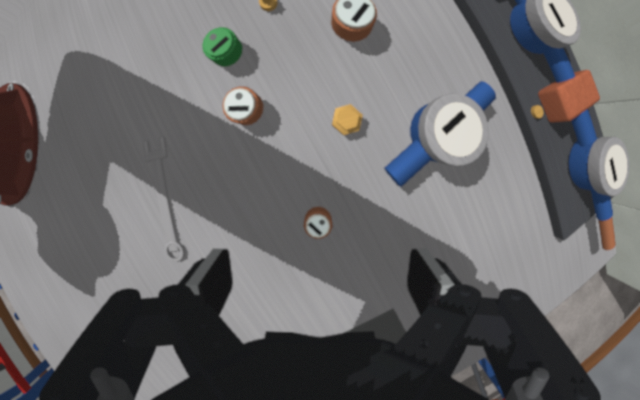

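The wrist view shows the dials at L (355,13), M (241,105) and S (317,223). The green one is at (219,45) and the nut at (347,119). Next: the positions.

```bash
cat > w.py <<'E'
from h import *
import json
def dial(pic,info,c,r,z):
    im=cv2.imread(pic).astype(int); x0,y0=int(c[0])-r,max(int(c[1])-r,0); p=im[y0:int(c[1])+r+1,x0:int(c[0])+r+1]
    m=((p.min(-1)>p.min(-1).max()*.68)&(p[...,2]-p[...,0]<35)).astype(np.uint8)
    n,l,s,ce=cv2.connectedComponentsWithStats(m); k=np.argmin([np.hypot(*(q+[x0,y0]-c))-A/20 for q,A in zip(ce[1:],s[1:,4])])+1
    ct,_=cv2.findContours((l==k).astype(np.uint8),cv2.RETR_EXTERNAL,cv2.CHAIN_APPROX_NONE); e=cv2.fitEllipse(cv2.convexHull(max(ct,key=len)))
    q=np.array(e[0])+[x0,y0]; print(q,e[1],at('wrist',q,z,info))
E
python3 - <<'E'
from w import *
np.set_printoptions(precision=4,suppress=True)
i=json.load(open('w2.json'))
dial('pics/w2.png',i,(317,223),16,.038); dial('pics/w2.png',i,(241,104),20,.042); dial('pics/w2.png',i,(355,13),22,.046)
for q,z in [((317.5,222.5),.038),((241,103.5),.042),((356,13),.046)]: print(at('wrist',q,z,i))
E
```

```text
[317.2817 225.5824] (22.428152084350586, 22.787517547607422) [ 0.4788 -0.4275]
[240.5746  90.1301] (40.74106979370117, 56.84355163574219) [ 0.4792 -0.2416]
[356.699    6.7751] (37.7323112487793, 42.255615234375) [ 0.6499 -0.2171]
[ 0.4809 -0.4243]
[ 0.472  -0.2562]
[ 0.6447 -0.2243]
```

```bash
cat >> h.py <<'E'
def grasp(xy,z):
    """plan TCP so that the grasp point's xy is xy and TCP height z"""
    R=np.array(ctrl.observe()['tool_rot']); plan(np.array(xy)+.019*R[:2,2],z)
E
python3 - <<'E'
from h import *
np.set_printoptions(precision=4,suppress=True)
grasp([.4785,-.4265],.06); grasp([.4785,-.4265],.006)
E
```

```text
t 7.05 tcp [ 0.4991 -0.3969  0.2505] psi -29.089736962313907 gap 0.08528905783946808 
 shift(cur axes) [-0.0531 -0.0036  0.1861] spin rad 0.0 shift(after spin axes) [-0.034  -0.0037  0.1905]
t 7.05 tcp [ 0.4991 -0.3969  0.2505] psi -29.089736962313907 gap 0.08528905783946808 
 shift(cur axes) [-0.0586 -0.0036  0.2398] spin rad 0.0 shift(after spin axes) [-0.034  -0.0037  0.2445]
```

step_arm --steps '[{"dx":-0.013,"dy":-0.002,"dz":0.02,"spin":0},{"dx":-0.016,"dy":-0.002,"dz":0.04,"spin":0},{"dx":-0.016,"dy":0,"dz":0.04,"spin":0},{"dx":-0.008,"dy":0,"dz":0.04,"spin":0},{"dx":0,"dy":0,"dz":0.03,"spin":0},{"dx":0,"dy":0,"dz":0.016,"spin":0},{"dx":0,"dy":0,"dz":0,"spin":0},{"dx":0,"dy":0,"dz":0,"spin":0}]'

```text
time: 7.85
tcp_pos: [0.479, -0.4257, 0.0608]
tool_rot: [[0.484, 0.873, 0.05], [0.869, -0.487, 0.088], [0.101, 0.0, -0.995]]
wrist_force: [-0.2, -0.7, -0.4]
finger_gap: 0.0854
gripper_force: 0.0
```

Run:
```python
from h import *
np.set_printoptions(precision=4,suppress=True)
grasp([.4785,-.4265],.006)
i=ctrl.camera_info('wrist'); snap('wrist','w3'); print(proj('wrist',(.4785,-.4265,.038),i))
import json; json.dump({k:np.array(v).tolist() for k,v in i.items()},open('w3.json','w'))
```

```text
t 7.85 tcp [ 0.479  -0.4257  0.0608] psi -29.138659250899384 gap 0.08539564354818634 
 shift(cur axes) [-0.0046 -0.0001  0.0546] spin rad 0.0 shift(after spin axes) [ 0.0009 -0.      0.0548]
[319.8298 244.459 ]
```

View pics/w3.png

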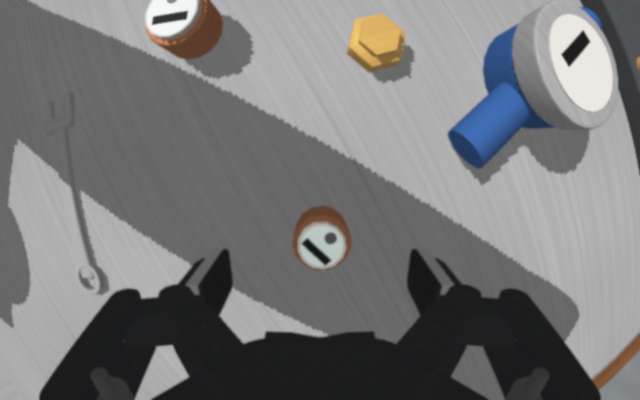

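The dial at (322,244) agrees with the prediction to within 1–2 mm, so I'll descend while partly closing, then grip.

step_arm --steps '[{"dx":-0.001,"dy":0,"dz":0.012,"spin":0},{"dx":-0.001,"dy":0,"dz":0.013,"spin":0},{"dx":-0.001,"dy":0,"dz":0.013,"spin":0},{"dx":-0.001,"dy":0,"dz":0.01,"spin":0},{"dx":-0.001,"dy":0,"dz":0.007,"spin":0},{"dx":0,"dy":0,"dz":0,"spin":0},{"dx":0,"dy":0,"dz":0,"spin":0}]' --jaw 0.15

```text
time: 8.6
tcp_pos: [0.4786, -0.4259, 0.0046]
tool_rot: [[0.486, 0.873, 0.049], [0.868, -0.488, 0.089], [0.101, -0.0, -0.995]]
wrist_force: [-0.1, 0.6, -0.1]
finger_gap: 0.0492
gripper_force: 0.0
```

step_arm --steps '[{"dx":0,"dy":0,"dz":0,"spin":0},{"dx":0,"dy":0,"dz":0,"spin":0},{"dx":0,"dy":0,"dz":0,"spin":0},{"dx":0,"dy":0,"dz":0,"spin":0},{"dx":0,"dy":0,"dz":0,"spin":0},{"dx":0,"dy":0,"dz":0,"spin":0}]' --jaw -0.6 --newtons 20

```text
time: 9.2
tcp_pos: [0.479, -0.4263, 0.0052]
tool_rot: [[0.486, 0.873, 0.05], [0.868, -0.488, 0.088], [0.101, 0.001, -0.995]]
wrist_force: [0.4, -0.2, 5.9]
finger_gap: 0.035
gripper_force: 20.5
```

Run:
```python
from h import *
np.set_printoptions(precision=4,suppress=True)
print(ctrl.observe()['gripper_force'],ctrl.observe()['wrist_force'])
plan(z=.14); grasp([.5552,.2127],.14)
```

```text
20.506821870803833 [ 0.4204 -0.1878  5.9354]
t 9.2 tcp [ 0.479  -0.4263  0.0052] psi -29.219956911523898 gap 0.03502434054875423 
 shift(cur axes) [ 0.0136  0.0001 -0.1341] spin rad 0.0 shift(after spin axes) [ 0.      0.     -0.1348]
t 9.2 tcp [ 0.479  -0.4263  0.0052] psi -29.219956911523898 gap 0.03502434054875423 
 shift(cur axes) [ 0.6074 -0.2452 -0.0741] spin rad 0.0 shift(after spin axes) [ 0.5968 -0.2454 -0.1348]
```

step_arm --steps '[{"dx":0.001,"dy":0,"dz":-0.01,"spin":0},{"dx":0.003,"dy":0,"dz":-0.03,"spin":0},{"dx":0.004,"dy":0,"dz":-0.04,"spin":0},{"dx":0.004,"dy":0,"dz":-0.04,"spin":0},{"dx":0.02,"dy":-0.008,"dz":-0.012,"spin":0},{"dx":0.04,"dy":-0.016,"dz":0.004,"spin":0},{"dx":0.042,"dy":-0.018,"dz":0.004,"spin":0},{"dx":0.042,"dy":-0.018,"dz":0.004,"spin":0},{"dx":0.042,"dy":-0.018,"dz":0.004,"spin":0},{"dx":0.042,"dy":-0.018,"dz":0.004,"spin":0}]'

```text
time: 10.2
tcp_pos: [0.5054, -0.1785, 0.1407]
tool_rot: [[0.486, 0.873, 0.049], [0.868, -0.488, 0.089], [0.101, -0.001, -0.995]]
wrist_force: [0.4, -0.2, -1.0]
finger_gap: 0.0356
gripper_force: 20.4
```

step_arm --steps '[{"dx":0.042,"dy":-0.018,"dz":0.004,"spin":0},{"dx":0.042,"dy":-0.018,"dz":0.004,"spin":0},{"dx":0.042,"dy":-0.018,"dz":0.004,"spin":0},{"dx":0.042,"dy":-0.018,"dz":0.004,"spin":0},{"dx":0.042,"dy":-0.018,"dz":0.004,"spin":0},{"dx":0.042,"dy":-0.018,"dz":0.004,"spin":0},{"dx":0.042,"dy":-0.017,"dz":0.004,"spin":0},{"dx":0.03,"dy":-0.01,"dz":0.003,"spin":0},{"dx":0,"dy":0,"dz":0,"spin":0},{"dx":0,"dy":0,"dz":0,"spin":0}]'

```text
time: 11.2
tcp_pos: [0.5463, 0.17, 0.1423]
tool_rot: [[0.484, 0.874, 0.048], [0.869, -0.487, 0.088], [0.1, -0.001, -0.995]]
wrist_force: [-0.3, 0.0, -0.6]
finger_gap: 0.0352
gripper_force: 20.4
```

Run:
```python
from h import *
np.set_printoptions(precision=4,suppress=True)
s=ctrl.observe();print(s['gripper_force'],s['tool_rot'])
grasp([.5552,.2127],.06);grasp([.5552,.2127],.0275)
snap('wrist','w4')
```

```text
20.387043356895447 [[ 0.4843  0.8736  0.0483]
 [ 0.8691 -0.4867  0.0881]
 [ 0.1005 -0.0007 -0.9949]]
t 11.2 tcp [0.5463 0.17   0.1423] psi -29.124046314154054 gap 0.035217952109194324 
 shift(cur axes) [ 0.0351 -0.013   0.0863] spin rad 0.0 shift(after spin axes) [ 0.0436 -0.0131  0.0823]
t 11.2 tcp [0.5463 0.17   0.1423] psi -29.124046314154054 gap 0.035217952109194324 
 shift(cur axes) [ 0.0318 -0.013   0.1186] spin rad 0.0 shift(after spin axes) [ 0.0436 -0.0131  0.1148]
```

View pics/w4.png

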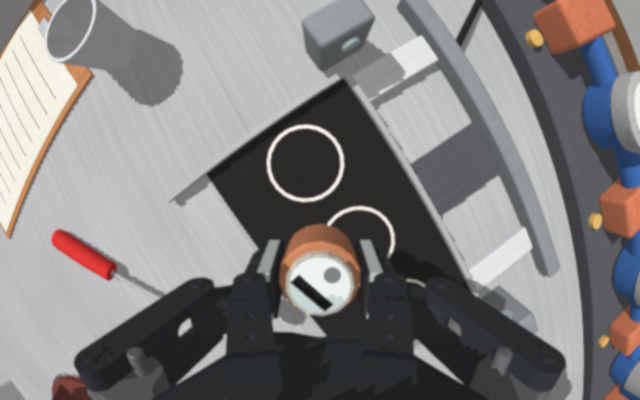

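The capsule is held upright, with its dial at (321,285). The left ring is at (306,163) and the cup is well clear. I'll check the in-hand offset.

Run:
```python
from h import *
np.set_printoptions(precision=4,suppress=True)
s=ctrl.observe();R=np.array(s['tool_rot']);p=s['tcp_pos']
d=at('wrist',(321,285),p[2]-.0052+.038); print('dial',d,'off tool',R[:2,:2].T@(d-(p-.019*R[:,2])[:2]))
# ring check now
g=cv2.cvtColor(cv2.imread('pics/w4.png'),cv2.COLOR_BGR2GRAY)
from scipy.optimize import least_squares
ys,xs=np.nonzero(g>110); r=np.hypot(xs-306,ys-163);k=(r>30)&(r<46)
P=np.array([at('wrist',q,.022) for q in zip(xs[k],ys[k])])
print(least_squares(lambda q:np.hypot(*(P-q[:2]).T)-q[2],[*P.mean(0),.03],loss='soft_l1',f_scale=.002).x)
```

```text
dial [0.5462 0.1681] off tool [0.001  0.0004]
[0.5553 0.2119 0.0322]
```

step_arm --steps '[{"dx":0.016,"dy":-0.006,"dz":0.01,"spin":0},{"dx":0.018,"dy":-0.007,"dz":0.02,"spin":0},{"dx":0,"dy":0,"dz":0.025,"spin":0},{"dx":0,"dy":0,"dz":0.02,"spin":0},{"dx":0,"dy":0,"dz":0.01,"spin":0},{"dx":-0.001,"dy":0,"dz":0.01,"spin":0},{"dx":-0.001,"dy":0,"dz":0.008,"spin":0},{"dx":-0.001,"dy":0,"dz":0.006,"spin":0},{"dx":0,"dy":0,"dz":0.004,"spin":0},{"dx":0,"dy":0,"dz":0,"spin":0}]'

```text
time: 12.25
tcp_pos: [0.5561, 0.2126, 0.0329]
tool_rot: [[0.486, 0.873, 0.049], [0.868, -0.488, 0.088], [0.101, -0.0, -0.995]]
wrist_force: [0.0, 0.3, -1.4]
finger_gap: 0.0356
gripper_force: 20.4
```

Run:
```python
from h import *
np.set_printoptions(precision=4,suppress=True)
s=ctrl.observe();print(s['gripper_force'],s['wrist_force'])
grasp([.5548,.2114],.0275)
```

```text
20.39910614490509 [ 0.0355  0.3133 -1.3547]
t 12.25 tcp [0.5561 0.2126 0.0329] psi -29.22637470139212 gap 0.03557187028003692 
 shift(cur axes) [-0.0003 -0.0005  0.0054] spin rad 0.0 shift(after spin axes) [ 0.0002 -0.0005  0.0054]
```

Now I'll lower the last 5 mm slowly.

step_arm --steps '[{"dx":0,"dy":0,"dz":0.001,"spin":0},{"dx":0,"dy":0,"dz":0.001,"spin":0},{"dx":0,"dy":0,"dz":0.001,"spin":0},{"dx":0,"dy":0,"dz":0.001,"spin":0},{"dx":0,"dy":0,"dz":0.001,"spin":0},{"dx":0,"dy":0,"dz":0,"spin":0},{"dx":0,"dy":0,"dz":0,"spin":0}]'

```text
time: 12.95
tcp_pos: [0.5564, 0.2132, 0.0281]
tool_rot: [[0.486, 0.873, 0.049], [0.868, -0.488, 0.088], [0.101, -0.0, -0.995]]
wrist_force: [-0.5, 0.2, -1.1]
finger_gap: 0.0357
gripper_force: 20.4
```

step_arm --steps '[{"dx":0,"dy":0,"dz":0.0007,"spin":0},{"dx":0,"dy":0,"dz":0.0007,"spin":0},{"dx":0,"dy":0,"dz":0,"spin":0},{"dx":0,"dy":0,"dz":0,"spin":0}]'

```text
time: 13.35
tcp_pos: [0.5568, 0.2133, 0.0272]
tool_rot: [[0.486, 0.873, 0.05], [0.868, -0.488, 0.088], [0.102, 0.0, -0.995]]
wrist_force: [-1.5, -1.5, 5.5]
finger_gap: 0.0353
gripper_force: 21.0
```

Contact is gentle at about 6 N. I'll release and back straight up.

step_arm --steps '[{"dx":0,"dy":0,"dz":0,"spin":0},{"dx":0,"dy":0,"dz":0,"spin":0},{"dx":0,"dy":0,"dz":0,"spin":0}]' --jaw 0.3

```text
time: 13.65
tcp_pos: [0.5565, 0.2133, 0.0266]
tool_rot: [[0.486, 0.873, 0.049], [0.868, -0.488, 0.088], [0.101, -0.0, -0.995]]
wrist_force: [0.1, 0.0, 0.0]
finger_gap: 0.0556
gripper_force: 0.0
```

step_arm --steps '[{"dx":0.002,"dy":0,"dz":-0.02,"spin":0},{"dx":0.003,"dy":0,"dz":-0.03,"spin":0},{"dx":0.004,"dy":0,"dz":-0.04,"spin":0},{"dx":0.002,"dy":0,"dz":-0.02,"spin":0},{"dx":0,"dy":0,"dz":0,"spin":0}]' --jaw 1

```text
time: 14.15
tcp_pos: [0.5586, 0.2136, 0.1406]
tool_rot: [[0.485, 0.873, 0.055], [0.868, -0.488, 0.09], [0.105, 0.004, -0.994]]
wrist_force: [0.6, 0.6, -0.3]
finger_gap: 0.0854
gripper_force: 0.0
```

Run:
```python
from h import *
np.set_printoptions(precision=4,suppress=True)
i=ctrl.camera_info('wrist'); snap('wrist','w5'); 
for d in ctrl.spot_in('wrist','capsule_small')[:3]: print(d,at('wrist',d['point'],.06,i),proj('wrist',(.5552,.2125,.06),i))
grasp([.4710,-.2545],.14);grasp([.4710,-.2545],.06)
```

```text
{'point': [321.6, 220.7], 'p': 0.78} [0.5601 0.2128] [316.1949 224.1587]
t 14.25 tcp [0.5565 0.2131 0.1371] psi -29.22263169087688 gap 0.08521147033432404 
 shift(cur axes) [-0.4453  0.1537 -0.0483] spin rad 0.0 shift(after spin axes) [-0.4479  0.1537 -0.0029]
t 14.25 tcp [0.5565 0.2131 0.1371] psi -29.22263169087688 gap 0.08521147033432404 
 shift(cur axes) [-0.4534  0.1537  0.0313] spin rad 0.0 shift(after spin axes) [-0.4479  0.1537  0.0771]
```

step_arm --steps '[{"dx":-0.025,"dy":0.009,"dz":-0.004,"spin":0},{"dx":-0.044,"dy":0.015,"dz":-0.005,"spin":0},{"dx":-0.044,"dy":0.015,"dz":-0.005,"spin":0},{"dx":-0.044,"dy":0.015,"dz":-0.005,"spin":0},{"dx":-0.044,"dy":0.015,"dz":-0.005,"spin":0},{"dx":-0.044,"dy":0.015,"dz":-0.005,"spin":0},{"dx":-0.044,"dy":0.015,"dz":-0.005,"spin":0},{"dx":-0.044,"dy":0.015,"dz":-0.005,"spin":0},{"dx":-0.044,"dy":0.015,"dz":-0.005,"spin":0},{"dx":-0.044,"dy":0.015,"dz":-0.004,"spin":0}]'

```text
time: 15.25
tcp_pos: [0.4738, -0.2282, 0.1409]
tool_rot: [[0.486, 0.873, 0.047], [0.868, -0.488, 0.09], [0.102, -0.002, -0.995]]
wrist_force: [-0.1, -0.2, -0.2]
finger_gap: 0.0852
gripper_force: 0.0
```

step_arm --steps '[{"dx":-0.024,"dy":0.01,"dz":0,"spin":0},{"dx":-0.001,"dy":0,"dz":0.03,"spin":0},{"dx":-0.001,"dy":0,"dz":0.025,"spin":0},{"dx":0,"dy":0,"dz":0,"spin":0},{"dx":0,"dy":0,"dz":0,"spin":0}]'

```text
time: 15.75
tcp_pos: [0.4734, -0.2489, 0.0843]
tool_rot: [[0.486, 0.873, 0.047], [0.868, -0.488, 0.09], [0.102, -0.003, -0.995]]
wrist_force: [0.5, -0.1, 0.3]
finger_gap: 0.0853
gripper_force: 0.0
```

Run:
```python
from h import *
np.set_printoptions(precision=4,suppress=True)
grasp([.4710,-.2545],.06)
i=ctrl.camera_info('wrist'); im=snap('wrist','w6'); print(proj('wrist',(.4705,-.2545,.042),i))
for d in ctrl.spot_in('wrist','capsule_medium')[:3]: print(d,at('wrist',d['point'],.035,i))
cv2.imwrite('pics/w6c.png',cv2.imread('pics/w6.png')[100:330,180:480])
import json; json.dump({k:np.array(v).tolist() for k,v in i.items()},open('w6.json','w'))
```

```text
t 15.75 tcp [ 0.4734 -0.2489  0.0843] psi -29.211162126085423 gap 0.08531960495730401 
 shift(cur axes) [-0.0066  0.0007  0.0238] spin rad 0.0 shift(after spin axes) [-0.0041  0.0006  0.0243]
[320.4427 243.2908]
{'point': [269.4, 114.8], 'p': 0.86} [ 0.4822 -0.1666]
```

View pics/w6c.png

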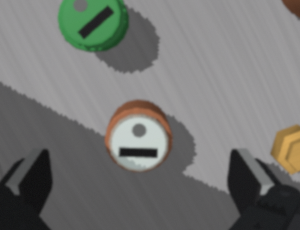

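The medium dial is at (319,242) in the picture, as predicted. The green one is well off at (275,120). Descending.

step_arm --steps '[{"dx":-0.003,"dy":0,"dz":0.015,"spin":0},{"dx":-0.003,"dy":0,"dz":0.02,"spin":0},{"dx":-0.002,"dy":0,"dz":0.018,"spin":0},{"dx":-0.002,"dy":0,"dz":0.014,"spin":0},{"dx":-0.001,"dy":0,"dz":0.01,"spin":0},{"dx":0,"dy":0,"dz":0,"spin":0},{"dx":0,"dy":0,"dz":0,"spin":0}]' --jaw 0.45

```text
time: 16.55
tcp_pos: [0.473, -0.2525, 0.008]
tool_rot: [[0.485, 0.873, 0.05], [0.868, -0.488, 0.088], [0.101, 0.001, -0.995]]
wrist_force: [-0.2, 0.3, 0.4]
finger_gap: 0.0621
gripper_force: 0.0
```

step_arm --steps '[{"dx":0,"dy":0,"dz":0,"spin":0},{"dx":0,"dy":0,"dz":0,"spin":0},{"dx":0,"dy":0,"dz":0,"spin":0},{"dx":0,"dy":0,"dz":0,"spin":0},{"dx":0,"dy":0,"dz":0,"spin":0},{"dx":0,"dy":0,"dz":0,"spin":0}]' --jaw -0.4 --newtons 20

```text
time: 17.15
tcp_pos: [0.473, -0.2526, 0.0083]
tool_rot: [[0.485, 0.873, 0.05], [0.868, -0.488, 0.088], [0.101, 0.001, -0.995]]
wrist_force: [-0.9, 1.0, 6.9]
finger_gap: 0.0451
gripper_force: 20.1
```

Run:
```python
from h import *
np.set_printoptions(precision=4,suppress=True)
s=ctrl.observe(); R=np.array(s['tool_rot']);g=(s['tcp_pos']-.019*R[:,2])[:2]; print(s['gripper_force'],s['wrist_force'],'off',R[:2,:2].T@(np.array([.4705,-.2543])-g))
grasp([.5624,.1269],.14)
```

```text
20.108035504817963 [-0.9434  0.9761  6.8844] off [-0.0008 -0.0013]
t 17.15 tcp [ 0.473  -0.2526  0.0083] psi -29.215112351681952 gap 0.04512942412241055 
 shift(cur axes) [ 0.3882 -0.107  -0.0931] spin rad 0.0 shift(after spin axes) [ 0.3768 -0.1072 -0.1317]
```

step_arm --steps '[{"dx":0.001,"dy":0,"dz":-0.01,"spin":0},{"dx":0.003,"dy":0,"dz":-0.03,"spin":0},{"dx":0.004,"dy":0,"dz":-0.04,"spin":0},{"dx":0.005,"dy":0,"dz":-0.04,"spin":0},{"dx":0.02,"dy":-0.005,"dz":-0.011,"spin":0},{"dx":0.04,"dy":-0.012,"dz":0.004,"spin":0},{"dx":0.043,"dy":-0.012,"dz":0.004,"spin":0},{"dx":0.043,"dy":-0.012,"dz":0.004,"spin":0},{"dx":0.043,"dy":-0.012,"dz":0.004,"spin":0},{"dx":0.043,"dy":-0.012,"dz":0.004,"spin":0}]'

```text
time: 18.15
tcp_pos: [0.5295, -0.0159, 0.1435]
tool_rot: [[0.486, 0.873, 0.05], [0.868, -0.488, 0.088], [0.101, 0.001, -0.995]]
wrist_force: [-0.0, 0.0, -2.2]
finger_gap: 0.0456
gripper_force: 21.5
```

step_arm --steps '[{"dx":0.043,"dy":-0.012,"dz":0.004,"spin":0},{"dx":0.043,"dy":-0.012,"dz":0.004,"spin":0},{"dx":0.04,"dy":-0.012,"dz":0.004,"spin":0},{"dx":0.017,"dy":-0.006,"dz":0.002,"spin":0},{"dx":0,"dy":0,"dz":0,"spin":0},{"dx":0,"dy":0,"dz":0,"spin":0},{"dx":0,"dy":0,"dz":0,"spin":0}]'

```text
time: 18.85
tcp_pos: [0.5626, 0.1274, 0.1434]
tool_rot: [[0.486, 0.872, 0.049], [0.868, -0.489, 0.088], [0.101, -0.0, -0.995]]
wrist_force: [0.6, -1.2, -1.9]
finger_gap: 0.0459
gripper_force: 21.5
```

Run:
```python
from h import *
np.set_printoptions(precision=4,suppress=True)
s=ctrl.observe();print(s['gripper_force'],s['wrist_force'])
grasp([.5624,.1269],.036); snap('wrist','w7')
```

```text
21.47590309381485 [ 0.5848 -1.1811 -1.9286]
t 18.85 tcp [0.5626 0.1274 0.1434] psi -29.26796308966516 gap 0.04589357544408181 
 shift(cur axes) [-0.0094  0.      0.107 ] spin rad 0.0 shift(after spin axes) [0.0014 0.     0.1074]
```

View pics/w7.png

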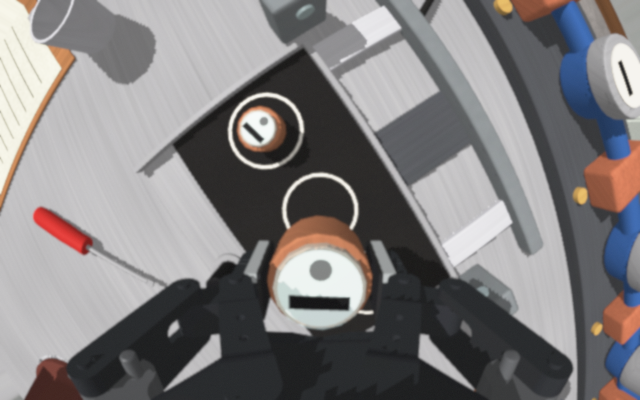

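The small capsule stands in the left ring at (266,130). The medium one is held with its dial at (320,286), and the middle ring is at (320,209). Lowering.

step_arm --steps '[{"dx":-0.001,"dy":0,"dz":0.015,"spin":0},{"dx":-0.002,"dy":0,"dz":0.022,"spin":0},{"dx":-0.002,"dy":0,"dz":0.022,"spin":0},{"dx":-0.002,"dy":0,"dz":0.02,"spin":0},{"dx":-0.001,"dy":0,"dz":0.014,"spin":0},{"dx":-0.001,"dy":0,"dz":0.008,"spin":0},{"dx":0,"dy":0,"dz":0.005,"spin":0},{"dx":0,"dy":0,"dz":0,"spin":0},{"dx":0,"dy":0,"dz":0,"spin":0}]'

```text
time: 19.8
tcp_pos: [0.5642, 0.1296, 0.0374]
tool_rot: [[0.486, 0.873, 0.05], [0.868, -0.488, 0.089], [0.102, 0.001, -0.995]]
wrist_force: [-0.7, -0.3, -1.9]
finger_gap: 0.0452
gripper_force: 21.5
```

Run:
```python
from h import *
np.set_printoptions(precision=4,suppress=True)
s=ctrl.observe();print(s['gripper_force'],s['wrist_force'])
grasp([.5624,.1269],.0303)
```

```text
21.5031498670578 [-0.7036 -0.3074 -1.8721]
t 19.8 tcp [0.5642 0.1296 0.0374] psi -29.23807205443815 gap 0.045187815984365595 
 shift(cur axes) [-0.002  -0.0002  0.0069] spin rad 0.0 shift(after spin axes) [-0.0013 -0.0002  0.0071]
```

step_arm --steps '[{"dx":-0.001,"dy":0,"dz":0.002,"spin":0},{"dx":0,"dy":0,"dz":0.0015,"spin":0},{"dx":0,"dy":0,"dz":0.001,"spin":0},{"dx":0,"dy":0,"dz":0.001,"spin":0},{"dx":0,"dy":0,"dz":0.0007,"spin":0},{"dx":0,"dy":0,"dz":0.0005,"spin":0},{"dx":0,"dy":0,"dz":0,"spin":0},{"dx":0,"dy":0,"dz":0,"spin":0}]'

```text
time: 20.6
tcp_pos: [0.5636, 0.1295, 0.0303]
tool_rot: [[0.486, 0.873, 0.05], [0.868, -0.488, 0.088], [0.101, 0.0, -0.995]]
wrist_force: [-2.5, -0.3, 4.5]
finger_gap: 0.0453
gripper_force: 22.0
```

step_arm --steps '[{"dx":0,"dy":0,"dz":0,"spin":0},{"dx":0,"dy":0,"dz":0,"spin":0},{"dx":0,"dy":0,"dz":0,"spin":0}]' --jaw 0.5

```text
time: 20.9
tcp_pos: [0.5636, 0.1295, 0.0299]
tool_rot: [[0.486, 0.873, 0.049], [0.868, -0.488, 0.088], [0.101, -0.0, -0.995]]
wrist_force: [-0.7, 0.3, -0.6]
finger_gap: 0.064
gripper_force: 0.0
```

step_arm --steps '[{"dx":0.002,"dy":0,"dz":-0.02,"spin":0},{"dx":0.003,"dy":0,"dz":-0.03,"spin":0},{"dx":0.004,"dy":0,"dz":-0.04,"spin":0},{"dx":0.002,"dy":0,"dz":-0.02,"spin":0},{"dx":0,"dy":0,"dz":0,"spin":0}]' --jaw 1

```text
time: 21.4
tcp_pos: [0.5657, 0.1295, 0.1437]
tool_rot: [[0.485, 0.873, 0.055], [0.868, -0.488, 0.089], [0.104, 0.005, -0.995]]
wrist_force: [0.0, -0.5, 0.2]
finger_gap: 0.0857
gripper_force: 0.0
```

Run:
```python
from h import *
np.set_printoptions(precision=4,suppress=True)
i=ctrl.camera_info('wrist'); snap('wrist','w8')
for t in ['capsule_medium','capsule_small']:
  for d in ctrl.spot_in('wrist',t)[:3]: print(t,d,at('wrist',d['point'],.055,i))
grasp([.6455,-.2205],.14);grasp([.6455,-.2205],.085)
```

```text
capsule_medium {'point': [319.8, 220.5], 'p': 0.74} [0.5652 0.1278]
capsule_small {'point': [291.5, 203.0], 'p': 0.62} [0.5528 0.1508]
capsule_small {'point': [262.9, 132.3], 'p': 0.57} [0.5608 0.2096]
t 21.55 tcp [0.5629 0.1293 0.1396] psi -29.223541691111926 gap 0.085726747138643 
 shift(cur axes) [-0.2616  0.2428 -0.0271] spin rad 0.0 shift(after spin axes) [-0.263   0.2428 -0.0004]
t 21.55 tcp [0.5629 0.1293 0.1396] psi -29.223541691111926 gap 0.085726747138643 
 shift(cur axes) [-0.2672  0.2429  0.0276] spin rad 0.0 shift(after spin axes) [-0.263   0.2428  0.0546]
```

step_arm --steps '[{"dx":-0.018,"dy":0.017,"dz":-0.003,"spin":0},{"dx":-0.032,"dy":0.03,"dz":-0.004,"spin":0},{"dx":-0.032,"dy":0.03,"dz":-0.004,"spin":0},{"dx":-0.032,"dy":0.03,"dz":-0.004,"spin":0},{"dx":-0.032,"dy":0.03,"dz":-0.004,"spin":0},{"dx":-0.032,"dy":0.03,"dz":-0.003,"spin":0},{"dx":-0.032,"dy":0.03,"dz":-0.003,"spin":0},{"dx":-0.032,"dy":0.03,"dz":-0.003,"spin":0},{"dx":-0.02,"dy":0.017,"dz":0.0,"spin":0},{"dx":0,"dy":0,"dz":0,"spin":0}]'

```text
time: 22.55
tcp_pos: [0.6471, -0.2232, 0.139]
tool_rot: [[0.489, 0.871, 0.047], [0.866, -0.491, 0.089], [0.1, -0.003, -0.995]]
wrist_force: [-0.8, 0.5, -0.2]
finger_gap: 0.0857
gripper_force: 0.0
```

Run:
```python
from w import *
np.set_printoptions(precision=4,suppress=True)
grasp([.6465,-.2205],.085); print(ctrl.observe()['tool_rot'])
i=ctrl.camera_info('wrist'); snap('wrist','w9'); q=proj('wrist',(.6465,-.2205,.046),i); print(q)
dial('pics/w9.png',i,q,26,.046)
for d in ctrl.spot_in('wrist','capsule_large')[:3]: print(d,at('wrist',d['point'],.036,i))
```

```text
t 22.55 tcp [ 0.6471 -0.2232  0.139 ] psi -29.435864482683524 gap 0.08568973155816634 
 shift(cur axes) [-0.0015 -0.0018  0.0541] spin rad 0.0 shift(after spin axes) [ 0.004  -0.0019  0.054 ]
[[ 0.4892  0.8709  0.0472]
 [ 0.8664 -0.4914  0.0887]
 [ 0.1004 -0.0025 -0.9949]]
[317.7654 214.2978]
[316.4154 211.6498] (57.10084915161133, 58.18035125732422) [ 0.6466 -0.2181]
{'point': [317.3, 207.9], 'p': 0.9} [ 0.6477 -0.2174]
```

Run:
```python
from w import *
np.set_printoptions(precision=4,suppress=True)
i=ctrl.camera_info('wrist'); snap('wrist','w10'); q=proj('wrist',(.6465,-.2185,.046),i); print(q)
for r in (32,38,44): dial('pics/w10.png',i,q,r,.046)
grasp([.6465,-.2185],.085); grasp([.6465,-.2185],.010)
```

```text
[319.2172 215.7714]
[319.0923 215.2276] (56.731597900390625, 57.94145965576172) [ 0.6466 -0.2181]
[319.0923 215.2276] (56.731597900390625, 57.94145965576172) [ 0.6466 -0.2181]Traceback (most recent call last):
  File "<stdin>", line 4, in <module>
  File "w.py", line 7, in dial
    ct,_=cv2.findContours((l==k).astype(np.uint8),cv2.RETR_EXTERNAL,cv2.CHAIN_APPROX_NONE); e=cv2.fitEllipse(cv2.convexHull(max(ct,key=len)))
                                                                                              ~~~~~~~~~~~~~~^^^^^^^^^^^^^^^^^^^^^^^^^^^^^^^^^
cv2.error: OpenCV(4.12.0) /io/opencv/modules/imgproc/src/shapedescr.cpp:361: error: (-201:Incorrect size of input array) There should be at least 5 points to fit the ellipse in function 'fitEllipseNoDirect'
```

Run:
```python
from h import *
np.set_printoptions(precision=4,suppress=True)
grasp([.6466,-.2181],.010)
```

```text
t 22.7 tcp [ 0.6469 -0.2187  0.1403] psi -29.213843342284132 gap 0.08571531281779056 
 shift(cur axes) [-0.0109 -0.0003  0.1299] spin rad 0.0 shift(after spin axes) [ 0.0023 -0.0006  0.1303]
```

L's position is consistent at (.6466,-.2181), so I'll descend and grip.

step_arm --steps '[{"dx":-0.001,"dy":0,"dz":0.015,"spin":0},{"dx":-0.002,"dy":0,"dz":0.025,"spin":0},{"dx":-0.002,"dy":0,"dz":0.025,"spin":0},{"dx":-0.002,"dy":0,"dz":0.025,"spin":0},{"dx":-0.002,"dy":0,"dz":0.02,"spin":0},{"dx":-0.001,"dy":0,"dz":0.012,"spin":0},{"dx":-0.001,"dy":0,"dz":0.008,"spin":0},{"dx":0,"dy":0,"dz":0,"spin":0},{"dx":0,"dy":0,"dz":0,"spin":0}]'

```text
time: 23.6
tcp_pos: [0.6493, -0.2177, 0.0122]
tool_rot: [[0.485, 0.873, 0.05], [0.868, -0.488, 0.088], [0.101, 0.001, -0.995]]
wrist_force: [0.6, -0.1, 0.0]
finger_gap: 0.0853
gripper_force: 0.0
```

step_arm --steps '[{"dx":0,"dy":0,"dz":0,"spin":0},{"dx":0,"dy":0,"dz":0,"spin":0},{"dx":0,"dy":0,"dz":0,"spin":0}]' --jaw 0.6

```text
time: 23.9
tcp_pos: [0.6491, -0.218, 0.0119]
tool_rot: [[0.486, 0.873, 0.05], [0.868, -0.488, 0.088], [0.101, 0.001, -0.995]]
wrist_force: [0.6, 0.2, -0.8]
finger_gap: 0.0683
gripper_force: 0.0
```

step_arm --steps '[{"dx":0,"dy":0,"dz":0,"spin":0},{"dx":0,"dy":0,"dz":0,"spin":0},{"dx":0,"dy":0,"dz":0,"spin":0},{"dx":0,"dy":0,"dz":0,"spin":0},{"dx":0,"dy":0,"dz":0,"spin":0},{"dx":0,"dy":0,"dz":0,"spin":0}]' --jaw -0.2 --newtons 20

```text
time: 24.5
tcp_pos: [0.6488, -0.2178, 0.0117]
tool_rot: [[0.486, 0.873, 0.049], [0.868, -0.488, 0.088], [0.101, -0.0, -0.995]]
wrist_force: [-2.4, 0.5, 5.8]
finger_gap: 0.0555
gripper_force: 21.0
```

Run:
```python
from h import *
np.set_printoptions(precision=4,suppress=True)
s=ctrl.observe(); R=np.array(s['tool_rot']);g=(s['tcp_pos']-.019*R[:,2])[:2]; print(s['gripper_force'],s['wrist_force'],'off',R[:2,:2].T@(np.array([.6466,-.2181])-g))
grasp([.5695,.041],.14)
```

```text
20.965256989002228 [-2.4205  0.4632  5.8391] off [ 0.0006 -0.0018]
t 24.5 tcp [ 0.6488 -0.2178  0.0117] psi -29.225893892183038 gap 0.055502879084606445 
 shift(cur axes) [ 0.2011 -0.1956 -0.1085] spin rad 0.0 shift(after spin axes) [ 0.1891 -0.1956 -0.1283]
```

step_arm --steps '[{"dx":0.001,"dy":0,"dz":-0.01,"spin":0},{"dx":0.003,"dy":0,"dz":-0.03,"spin":0},{"dx":0.004,"dy":0,"dz":-0.04,"spin":0},{"dx":0.005,"dy":0,"dz":-0.045,"spin":0},{"dx":0.016,"dy":-0.016,"dz":-0.001,"spin":0},{"dx":0.028,"dy":-0.029,"dz":0.003,"spin":0},{"dx":0.03,"dy":-0.031,"dz":0.003,"spin":0},{"dx":0.03,"dy":-0.031,"dz":0.003,"spin":0},{"dx":0.03,"dy":-0.031,"dz":0.003,"spin":0},{"dx":0.03,"dy":-0.031,"dz":0.003,"spin":0}]'

```text
time: 25.5
tcp_pos: [0.581, 0.0101, 0.14]
tool_rot: [[0.486, 0.873, 0.049], [0.868, -0.488, 0.088], [0.101, -0.0, -0.995]]
wrist_force: [1.2, 0.6, -3.0]
finger_gap: 0.0553
gripper_force: 22.5
```

step_arm --steps '[{"dx":0.024,"dy":-0.027,"dz":0.003,"spin":0},{"dx":0,"dy":0,"dz":0,"spin":0},{"dx":0,"dy":0,"dz":0,"spin":0},{"dx":0,"dy":0,"dz":0,"spin":0}]'

```text
time: 25.9
tcp_pos: [0.5706, 0.0421, 0.1394]
tool_rot: [[0.486, 0.872, 0.05], [0.868, -0.489, 0.088], [0.101, 0.0, -0.995]]
wrist_force: [-0.1, -0.2, -3.1]
finger_gap: 0.0553
gripper_force: 22.5
```

Run:
```python
from h import *
np.set_printoptions(precision=4,suppress=True)
s=ctrl.observe();print(s['gripper_force'],s['wrist_force'])
grasp([.5693,.0405],.042)
```

```text
22.522989213466644 [-0.1195 -0.1744 -3.0629]
t 25.9 tcp [0.5706 0.0421 0.1394] psi -29.25171138064051 gap 0.05526297274587366 
 shift(cur axes) [-0.0099 -0.0004  0.0969] spin rad 0.0 shift(after spin axes) [-0.0001 -0.0003  0.0974]
```

step_arm --steps '[{"dx":-0.001,"dy":0,"dz":0.015,"spin":0},{"dx":-0.002,"dy":0,"dz":0.022,"spin":0},{"dx":-0.002,"dy":0,"dz":0.022,"spin":0},{"dx":-0.002,"dy":0,"dz":0.018,"spin":0},{"dx":-0.002,"dy":0,"dz":0.012,"spin":0},{"dx":-0.001,"dy":0,"dz":0.006,"spin":0},{"dx":0,"dy":0,"dz":0.002,"spin":0},{"dx":0,"dy":0,"dz":0,"spin":0},{"dx":0,"dy":0,"dz":0,"spin":0}]'

```text
time: 26.8
tcp_pos: [0.5706, 0.0426, 0.0424]
tool_rot: [[0.486, 0.873, 0.051], [0.868, -0.488, 0.088], [0.102, 0.001, -0.995]]
wrist_force: [1.3, 1.2, -2.6]
finger_gap: 0.0554
gripper_force: 22.5
```

Run:
```python
from h import *
np.set_printoptions(precision=4,suppress=True)
s=ctrl.observe();print(s['gripper_force'],s['wrist_force'])
grasp([.5693,.0405],.0337)
```

```text
22.547973096370697 [ 1.3358  1.2319 -2.5512]
t 26.8 tcp [0.5706 0.0426 0.0424] psi -29.224526413935596 gap 0.05536357960056694 
 shift(cur axes) [-0.0015 -0.0001  0.0086] spin rad 0.0 shift(after spin axes) [-0.0006 -0.0001  0.0087]
```

step_arm --steps '[{"dx":-0.001,"dy":0,"dz":0.002,"spin":0},{"dx":0,"dy":0,"dz":0.002,"spin":0},{"dx":0,"dy":0,"dz":0.0015,"spin":0},{"dx":0,"dy":0,"dz":0.001,"spin":0},{"dx":0,"dy":0,"dz":0.001,"spin":0},{"dx":0,"dy":0,"dz":0.0007,"spin":0},{"dx":0,"dy":0,"dz":0.0005,"spin":0},{"dx":0,"dy":0,"dz":0,"spin":0},{"dx":0,"dy":0,"dz":0,"spin":0}]'

```text
time: 27.7
tcp_pos: [0.5703, 0.0426, 0.0337]
tool_rot: [[0.486, 0.873, 0.05], [0.868, -0.488, 0.088], [0.102, 0.001, -0.995]]
wrist_force: [-2.5, -0.4, 7.3]
finger_gap: 0.0554
gripper_force: 23.5
```

step_arm --steps '[{"dx":0,"dy":0,"dz":0,"spin":0},{"dx":0,"dy":0,"dz":0,"spin":0},{"dx":0,"dy":0,"dz":0,"spin":0}]' --jaw 0.65

```text
time: 28.0
tcp_pos: [0.57, 0.0427, 0.0329]
tool_rot: [[0.486, 0.873, 0.049], [0.868, -0.488, 0.088], [0.101, -0.0, -0.995]]
wrist_force: [0.0, -0.8, 0.3]
finger_gap: 0.0703
gripper_force: 0.0
```

step_arm --steps '[{"dx":0.002,"dy":0,"dz":-0.02,"spin":0},{"dx":0.003,"dy":0,"dz":-0.03,"spin":0},{"dx":0.004,"dy":0,"dz":-0.04,"spin":0},{"dx":0.002,"dy":0,"dz":-0.02,"spin":0},{"dx":0,"dy":0,"dz":0,"spin":0},{"dx":0,"dy":0,"dz":0,"spin":0}]'

```text
time: 28.6
tcp_pos: [0.5699, 0.0425, 0.1433]
tool_rot: [[0.486, 0.873, 0.05], [0.868, -0.488, 0.088], [0.101, 0.0, -0.995]]
wrist_force: [0.7, -0.5, -0.5]
finger_gap: 0.0705
gripper_force: 0.0
```

Run:
```python
from w import *
np.set_printoptions(precision=4,suppress=True)
i=ctrl.camera_info('wrist'); snap('wrist','w11')
for xy,z,r in [((.5552,.2125),.06,20),((.5624,.1269),.064,24),((.5695,.041),.068,32)]:
    q=proj('wrist',(*xy,z),i); print(q); 
    try: dial('pics/w11.png',i,q,r,z)
    except Exception as e: print(e)
plan([.425,.115],.14)
```

```text
[200.1983  45.2834]
[201.9828  45.2512] (27.764863967895508, 33.56591796875) [0.5565 0.2116]
[255.3385 128.014 ]
[255.7349 128.2323] (47.60839080810547, 49.3214225769043) [0.5626 0.1266]
[320.2944 223.9391]
[319.7543 223.0427] (61.38210678100586, 62.4504280090332) [0.5695 0.0418]
t 28.65 tcp [0.5693 0.0425 0.1425] psi -29.224208180437657 gap 0.07065616535693614 
 shift(cur axes) [-0.0074 -0.1613  0.002 ] spin rad 0.0 shift(after spin axes) [-0.0072 -0.1613  0.0025]
```

View pics/w11.png

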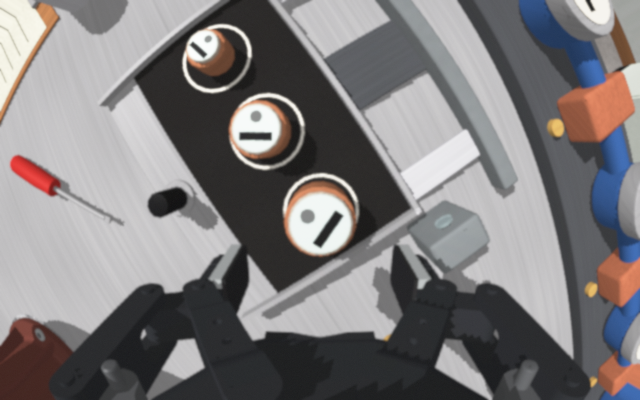

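All three capsules stand within about 1.5 mm of their ring centres: L dial (320,223), M (256,128), S (202,45). The knob is clear at (168,200). Next I'll go behind the knob with the jaws shut.

step_arm --steps '[{"dx":0,"dy":-0.02,"dz":0,"spin":0},{"dx":-0.001,"dy":-0.035,"dz":0,"spin":0},{"dx":-0.002,"dy":-0.04,"dz":0,"spin":0},{"dx":-0.002,"dy":-0.04,"dz":0,"spin":0},{"dx":-0.002,"dy":-0.03,"dz":0.002,"spin":0},{"dx":0,"dy":0,"dz":0,"spin":-0.149},{"dx":0,"dy":0,"dz":0,"spin":-0.149},{"dx":0,"dy":0,"dz":0,"spin":-0.149},{"dx":0,"dy":0,"dz":0,"spin":-0.147},{"dx":0,"dy":0,"dz":0,"spin":0}]' --jaw -1

```text
time: 29.65
tcp_pos: [0.4216, 0.1171, 0.1396]
tool_rot: [[-0.088, 0.995, 0.047], [0.993, 0.084, 0.088], [0.084, 0.054, -0.995]]
wrist_force: [-0.2, 0.7, -0.2]
finger_gap: 0.0001
gripper_force: 0.0
```

Run:
```python
from h import *
np.set_printoptions(precision=4,suppress=True)
k=np.array([.4578,.1190]); x=np.array([.9965,.0833])
plan(k-.048*x,.036); s=ctrl.observe(); R=np.array(s['tool_rot']); print(R,R.T@np.array([*x,0]))
```

```text
t 29.65 tcp [0.4216 0.1171 0.1396] psi 4.801278411624833 gap 0.00011281676471200024 
 shift(cur axes) [-0.0098 -0.0173  0.1024] spin rad 0.0 shift(after spin axes) [-0.0011 -0.0117  0.1036]
[[-0.088   0.995   0.0469]
 [ 0.9926  0.0836  0.0884]
 [ 0.084   0.0543 -0.995 ]] [-0.005   0.9985  0.0541]
```

step_arm --steps '[{"dx":-0.004,"dy":-0.017,"dz":0,"spin":0},{"dx":-0.002,"dy":0,"dz":0.02,"spin":0},{"dx":-0.002,"dy":0,"dz":0.03,"spin":0},{"dx":-0.002,"dy":0,"dz":0.03,"spin":0},{"dx":0,"dy":0,"dz":0.02,"spin":0},{"dx":0,"dy":0,"dz":0,"spin":0},{"dx":0,"dy":0,"dz":0,"spin":0}]'

```text
time: 30.35
tcp_pos: [0.4108, 0.1146, 0.0393]
tool_rot: [[-0.083, 0.995, 0.048], [0.993, 0.079, 0.088], [0.084, 0.055, -0.995]]
wrist_force: [0.9, 0.2, 0.2]
finger_gap: -0.0001
gripper_force: 0.0
```

step_arm --steps '[{"dx":0,"dy":0.005,"dz":0.0003,"spin":0},{"dx":0,"dy":0.005,"dz":0.0003,"spin":0},{"dx":0,"dy":0.004,"dz":0.0002,"spin":0},{"dx":0,"dy":0.003,"dz":0.0002,"spin":0},{"dx":0,"dy":0.003,"dz":0.0002,"spin":0},{"dx":0,"dy":0.003,"dz":0.0002,"spin":0},{"dx":0,"dy":0.003,"dz":0.0002,"spin":0},{"dx":0,"dy":0.003,"dz":0.0002,"spin":0}]'

```text
time: 31.15
tcp_pos: [0.4397, 0.1172, 0.0391]
tool_rot: [[-0.086, 0.995, 0.048], [0.993, 0.081, 0.088], [0.084, 0.055, -0.995]]
wrist_force: [-3.4, -0.1, 2.2]
finger_gap: 0.0001
gripper_force: 1.7
```

The fingers are in contact and pushing with about 3.4 N. I'll continue smoothly.

step_arm --steps '[{"dx":0,"dy":0.005,"dz":0.0003,"spin":0},{"dx":0,"dy":0.006,"dz":0.0003,"spin":0},{"dx":0,"dy":0.007,"dz":0.0004,"spin":0},{"dx":0,"dy":0.007,"dz":0.0004,"spin":0},{"dx":0,"dy":0.007,"dz":0.0004,"spin":0},{"dx":0,"dy":0.007,"dz":0.0004,"spin":0},{"dx":0,"dy":0.007,"dz":0.0004,"spin":0},{"dx":0,"dy":0.006,"dz":0.0003,"spin":0},{"dx":0,"dy":0.005,"dz":0.0003,"spin":0},{"dx":0,"dy":0.004,"dz":0.0002,"spin":0}]'

```text
time: 32.15
tcp_pos: [0.5016, 0.1225, 0.0393]
tool_rot: [[-0.086, 0.995, 0.049], [0.993, 0.081, 0.088], [0.084, 0.056, -0.995]]
wrist_force: [-3.4, -1.8, -1.6]
finger_gap: 0.0001
gripper_force: 1.7
```

step_arm --steps '[{"dx":0,"dy":0.003,"dz":0.0002,"spin":0},{"dx":0,"dy":0.003,"dz":0.0002,"spin":0},{"dx":0,"dy":0.003,"dz":0.0002,"spin":0},{"dx":0,"dy":0.003,"dz":0.0002,"spin":0}]'

```text
time: 32.55
tcp_pos: [0.5134, 0.1234, 0.0393]
tool_rot: [[-0.086, 0.995, 0.049], [0.993, 0.081, 0.088], [0.084, 0.056, -0.995]]
wrist_force: [-2.3, -2.1, -1.2]
finger_gap: -0.0001
gripper_force: 1.6
```

step_arm --steps '[{"dx":0,"dy":0.002,"dz":0.0001,"spin":0},{"dx":0,"dy":0.0015,"dz":0.0001,"spin":0},{"dx":0,"dy":0.0015,"dz":0.0001,"spin":0},{"dx":0,"dy":0.0015,"dz":0.0001,"spin":0}]'

```text
time: 32.95
tcp_pos: [0.5181, 0.1239, 0.0391]
tool_rot: [[-0.086, 0.995, 0.046], [0.993, 0.081, 0.088], [0.084, 0.054, -0.995]]
wrist_force: [-14.1, -4.7, 11.3]
finger_gap: -0.0002
gripper_force: 6.9
```

It is against the stop: the force rose to 14 N. Backing off and checking.

step_arm --steps '[{"dx":0,"dy":0,"dz":0,"spin":0},{"dx":0,"dy":0,"dz":0,"spin":0},{"dx":0,"dy":-0.01,"dz":0,"spin":0},{"dx":0,"dy":-0.03,"dz":0,"spin":0},{"dx":0,"dy":-0.03,"dz":-0.01,"spin":0},{"dx":0.003,"dy":0,"dz":-0.04,"spin":0},{"dx":0.003,"dy":0,"dz":-0.04,"spin":0},{"dx":0.003,"dy":0,"dz":-0.04,"spin":0},{"dx":0,"dy":0.02,"dz":-0.01,"spin":0},{"dx":0,"dy":0.02,"dz":0,"spin":0}]'

```text
time: 33.95
tcp_pos: [0.4847, 0.1186, 0.1809]
tool_rot: [[-0.087, 0.995, 0.056], [0.993, 0.082, 0.089], [0.084, 0.064, -0.994]]
wrist_force: [1.4, 0.2, -0.5]
finger_gap: -0.0003
gripper_force: 0.0
```

step_arm --steps '[{"dx":0,"dy":0,"dz":0,"spin":0},{"dx":0,"dy":0,"dz":0,"spin":0}]'

```text
time: 34.15
tcp_pos: [0.482, 0.1183, 0.1775]
tool_rot: [[-0.086, 0.995, 0.049], [0.993, 0.082, 0.089], [0.084, 0.057, -0.995]]
wrist_force: [-1.3, 0.2, -0.3]
finger_gap: 0.0002
gripper_force: 0.0
```

Run:
```python
from w import *
from scipy.optimize import least_squares
np.set_printoptions(precision=4,suppress=True)
i=ctrl.camera_info('wrist'); snap('wrist','w12'); x=np.array([.9965,.0833])
g=cv2.cvtColor(cv2.imread('pics/w12.png'),cv2.COLOR_BGR2GRAY)
ys,xs=np.mgrid[0:330,0:640]; 
for n,xy,z,r in [('S',(.5552,.2125),.06,20),('M',(.5624,.1269),.064,24),('L',(.5695,.041),.068,28)]:
    c=np.array(xy)+.083*x; q=proj('wrist',(*c,z),i); print(n,c,q)
    try: dial('pics/w12.png',i,q,r,z)
    except Exception as e: print('fail')
    P=np.array([at('wrist',(u,v),.022,i) for u,v in zip(xs[(g[:330]>110)],ys[(g[:330]>110)])]); d=np.hypot(*(P-c).T); P=P[(d>.027)&(d<.037)]
    print(' ring',least_squares(lambda q:np.hypot(*(P-q[:2]).T)-.032,c,loss='soft_l1',f_scale=.001).x,len(P))
s=ctrl.observe(); print(s['wrist_force'],s['time'],s['tcp_pos'])
```

```text
S [0.6379 0.2194] [481.6222 117.0014]
[481.8243 117.495 ] (21.851654052734375, 27.43832015991211) [0.6382 0.219 ]
 ring [0.6384 0.2196] 647
M [0.6451 0.1338] [480.0233 205.0494]
[478.9062 204.2998] (30.01726722717285, 37.592533111572266) [0.6436 0.1345]
 ring [0.6456 0.134 ] 699
L [0.6522 0.0479] [470.9679 287.087 ]
[475.4357 288.7397] (42.85041046142578, 49.90459442138672) [0.6586 0.0457]
 ring [0.6528 0.0482] 677
[-0.985  -0.0512  0.101 ] 34.2 [0.4814 0.1183 0.1773]
```

The rings moved about 83.5 mm, so the tray is home, and S and M are centred. L's view was partly blocked by a finger, so I'll look again from above it.

step_arm --steps '[{"dx":-0.015,"dy":0.02,"dz":-0.01,"spin":0},{"dx":-0.03,"dy":0.04,"dz":-0.02,"spin":0},{"dx":-0.03,"dy":0.04,"dz":0,"spin":0},{"dx":-0.015,"dy":0.02,"dz":0,"spin":0},{"dx":0,"dy":0,"dz":0,"spin":0},{"dx":0,"dy":0,"dz":0,"spin":0},{"dx":0,"dy":0,"dz":0,"spin":0}]'

```text
time: 34.9
tcp_pos: [0.6035, 0.0387, 0.205]
tool_rot: [[-0.086, 0.995, 0.048], [0.993, 0.082, 0.089], [0.085, 0.055, -0.995]]
wrist_force: [-0.0, -0.8, 0.9]
finger_gap: 0.0001
gripper_force: 0.0
```

Run:
```python
from w import *
np.set_printoptions(precision=4,suppress=True)
i=ctrl.camera_info('wrist'); snap('wrist','w13')
for n,c,z,r in [('S',(.6384,.2196),.06,20),('M',(.6456,.134),.064,24),('L',(.6528,.0482),.068,30)]:
    q=proj('wrist',(*c,z),i); print(n,c,q)
    try: dial('pics/w13.png',i,q,r,z)
    except Exception as e: print('fail')
s=ctrl.observe(); print(s['wrist_force'],s['time'],s['tcp_pos'],s['tool_rot'])
```

```text
S (0.6384, 0.2196) [361.9564  24.7556]
[364.406   25.6368] (23.658090591430664, 32.10111618041992) [0.6409 0.219 ]
M (0.6456, 0.134) [364.2659 107.537 ]
[363.1242 107.8203] (37.32536315917969, 38.85516357421875) [0.6445 0.1336]
L (0.6528, 0.0482) [364.2306 198.4734]
[362.5789 198.07  ] (48.00477981567383, 48.89923095703125) [0.6512 0.0485]
[ 0.5612 -0.0516 -0.5203] 34.95 [0.6036 0.0388 0.2053] [[-0.0867  0.9951  0.0484]
 [ 0.9927  0.0822  0.0887]
 [ 0.0843  0.0557 -0.9949]]
```

All three are within about 2.5 mm of their ring centres, upright, and the arm is clear.

```bash
python3 -c "
from cell import ctrl
print(ctrl.hand_in())"
```

```text
the job is handed in; nothing more can be done
None
```

The three capsules stand upright on their rings, within about 2.5 mm of centre by the last camera check (small left, medium middle, large right). I pushed the tray home by its knob until it met the stop. I handed the job in at about 35 s, and no verdict came back.

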